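Turn the panel over with the lifter

TASK

The front of the small raised-field panel lying on the wood block is freshly finished and its back comes next: pick the panel up on the fork lifter, take it to the cork mat and there, low over the mat, tip it over with a turn of the wrist so that it lies face down on the mat. Do not touch the panel with the gripper, fling it or drop it from a height. Then set the lifter down flat on its tines, clear of the panel, and leave the block and the other things lying about where they are.

Things in the scene. Friction and masses are not known exactly. Their poses are not given: they have to be found in the camera images.
- panel: light wood panel, 90 (x) by 100 (y) by 14 mm, with a raised field 70 by 80 mm standing 4 mm above its front (18 mm in all), about 80 g. Origin: centre of the flat back; z points from back to front: up at the start, down once turned over. It lies back down on the wood block, overhanging it by about 27 mm on both y sides and 14 mm at both x ends
- prop_block: loose plain wood block, 45 (x) by 62 (y) by 58 mm high, about 0.2 kg; origin: centre of the underside, z up. It carries the panel's middle; its y axis runs along the panel's x axis, give or take 3 degrees, and the two are centred within 4 mm
- lifter: steel fork, 4 mm plate, 0.2 kg, flat on the bench. Origin: underside, middle of the slot's closed end; x to the tine tips, z up. Two tines, x 0 to 88 mm; slot between them y -32 to 32 (clears the block); left tine y 32 to 58, right y -64 to -32; plate x -28 to 2 closes the slot. A lip 4 mm above the plate runs along the right tine's outer edge (y -64 to -60) to catch the panel
- lifter_grip (a point): centre of the lifter's flat paddle grip (12 mm thick along x, 36 wide, 68 long), at x -15, y 34, z 56 mm in the lifter's frame, whose axes it has. The paddle stands in the y-z plane, leaning 45 degrees from z towards +y; pinch its flat faces, along x. Gripped with the gripper leaning the same 45 to 50 degrees, the wrist can roll the fork about 95 degrees to its right
- lifter_lip (a point): middle of the lip's top outer edge, x 44, y -64, z 8 mm in the lifter's frame. When the fork is rolled to its right (+y side rising) the panel slides up to 10 mm against the lip, stands on it, and tips off it by itself, falling over face down on the right, as the roll reaches about 90 degrees; with the lip 10 to 30 mm over the mat it lands about 55 mm to the right of the lip
- mat: cork mat fixed to the bench, 220 (x) by 200 (y) mm, 3 mm thick; origin: centre of the underside, z up
- handle: bystander: turned wooden tool handle lying down, 53 by 96 by 18 mm; origin: centre of the underside
- rule: bystander: folded rule, 16 by 203 by 15 mm; origin: centre of the underside
- offcut: bystander: wood block 46 by 105 by 50 mm; origin: centre of the underside
- brush: bystander: round paint brush lying down, 23 by 201 by 18 mm; origin: centre of the underside
- pencil: bystander: flat carpenter pencil, 12 by 168 by 8 mm; origin: centre of the underside
Not all that is in view belongs to the job. Several things have the shape of the panel; the one meant has the colours described above.

How it is judged:
By the outcome, as a careful person would: the job done as asked, in the order asked, and still so for the second after the job is handed in, with the robot touching nothing.
It also fails if it takes over 67 s, if anything falls off the work surface, if the arm or the gripper's body presses on something with over 40 N, if the wrist force passes 120 N, or if a joint passes its speed limit or range.

ROBOT

A 6-joint arm with a two-finger parallel gripper is mounted at the origin on the work surface; the furniture and walls round the work are solid. World frame = base frame: x ahead of the robot, y to its left, z up, the work surface at z = 0. Lengths are in m, angles in degrees, forces in N, time in s.
With the tool pointing down it reaches from about 0.375 to 0.9 m from the base axis. Payload 3.1 kg.
Tool frame: the origin (TCP) lies between the finger pads; the fingertips stand 19 mm ahead of it and the grasp point (between the pads) is the TCP; z points along the fingers, x is the direction in which the jaws open and shut, and the axes are right-handed (so a half turn about z gives the same grasp; the last joint's range is limited). The gripper opens to 87 mm and grips with 3 to 60 N. Pads are 19 mm wide; open, the fingers measure 117 mm over their backs; the gripper's body (75 mm by 190 mm) begins 51 mm behind the grasp point.
Start: joints at [63.799, 30.224, 82.088, -0, 67.689, -10.227], TCP at [0.172, 0.601, 0.242] pointing down, gripper open.
Joint ranges: [-176.69, 176.69], [-43.24, 126.21], [12.49, 139.97], [-82, 262], [0, 151.66], [-163.58, 163.58]. Speed limits (degrees/s): [159.86, 159.86, 180, 180, 180, 180].

INTERFACE

Orientations are given as a 3x3 rotation matrix whose columns are the frame's x, y, z axes.
In Python, from rig import read_state, capture, camera_info, hand_in, spot_in, silhouettes gives the robot as it stands.
- The arm moves only by the shell command python3 -m jog 'ROWS'. ROWS is text: rows parted by semicolons, each of 7 numbers parted by spaces: the shift along the tool's x, y, z in m, then the turn, a rotation vector about the tool's x, y, z in degrees, then the opening, from 0 (shut) to 1 (fully open). A call has 1 to 8 rows; each row is the pose to reach, as a shift and turn from the pose commanded when the call began, along the tool's axes at that moment; what a row does not reach only later rows make up. A row lasts 1/8 s, in which the tool goes at most 62.5 mm and 10.7 degrees, less where a joint would pass 70% of its speed; a pose out of reach is approached as far as the arm can. A call with a gripper value outside its range is refused whole. The fingers move at their own pace and stop on an object; the grip force is fixed at half the most. Time passes only in rows, so rows that repeat a pose let the fingers close. It gives the time, the measured TCP pose, the force and the opening at its end, in the units of the state.
- read_state(): the state, without advancing time (a new reading comes with each control period).
- capture(name): name is "side" or "top" or "wrist"; returns (picture, depth): 400x640x3 uint8, red, green, blue; 400x640 float32, m along the optical axis (not along the pixel's ray), 0 where there is no reading.
- camera_info(name): a dict with "vfov" (degrees; the focal length in pixels is half the picture's height over the tangent of half this angle, whatever the lens; pixels are square), "cx", "cy" (the principal point, pixels), "R" (3x3) and "t" (3): a world point X has camera coordinates R X + t; the wrist camera has in their place "tool_from_camera" (4x4, takes a point from camera to tool coordinates, whose origin is the TCP and whose axes are the tool frame's). Camera axes: x right, y down, z forward; pixel columns grow to the right and rows downward; lengths in m; the calibration is good to about 2 mm. A picture is of the moment at which its call begins: read the wrist's pose just before it. camera_info takes no time and is no camera call.
- hand_in(): hands the job in, once; it reports no verdict.
Trained networks look in the newest picture that a camera, given by its name, has taken for a name from the list of things; names that differ only in an ending like _2 or _b are one class to them, and where a whole thing is asked for, a point or a joint stands for the part that bears it (a point fixed in the world has none). Each returns a list of dicts, best first, with "score" (0 to 1); they miss things now and then, are a little off and sometimes report something else, mostly with a low value. They report only what shows in the picture. A call takes as long as a camera call. They do not tell look-alikes from the thing itself.
- spot_in(label, camera): "centre" ([x, y, z] in m, in world coordinates, good to about 4 mm: the middle of the surface that is visible of it).
- silhouettes(label, camera): "region" (400x640 bool, what is visible of it).
The state is a dict: "time_s": time; "joint_positions": joint angles; "qvel": joint speeds; "tau": joint torques, N m; "position": TCP position; "tcp_rot": TCP orientation; "force": force on the tool from outside, world axes, zero at the start; "moment": the same for the moment, N m; "opening": opening from 0.0 (shut) to 1.0 (fully open).
Only numpy, scipy, OpenCV 4.12 (cv2) and the standard library are available. Lean on these libraries where they do the work, as an engineer would, in place of code of your own. Each camera call takes 0.05 s, during which the arm holds its last target.

## Working session

There is one attempt and no reset: what is moved stays moved. The work goes in short steps, Python scripts to look and compute and a shell command to move; the robot and the scene stay as the last step left them, time stands still between calls to the robot, and variables do not carry over. Pictures are saved under pics/ and viewed, and the job is handed in when it is done.

```bash
ls; mkdir -p pics
python3 - <<'E'
from rig import *
import cv2, numpy as np
s=read_state(); print(s)
for n in ["top","side","wrist"]:
    im,d=capture(n); cv2.imwrite(f"pics/{n}0.png",im[:,:,::-1]); np.savez(f"{n}0.npz",im=im,d=d)
    print(n,camera_info(n))
E
```

```text
pics
{'time_s': 0.0, 'joint_positions': array([ 6.37993647e+01,  3.02810088e+01,  8.21574993e+01, -1.09610801e-03,
        6.76893090e+01, -1.02273129e+01]), 'qvel': array([ 0.06512313,  0.00323075,  0.04033461, -0.04342281, -0.01983252,
        0.02420371]), 'tau': array([-3.00026404e-04, -4.40048110e+01, -1.76588738e+01,  6.30615139e-02,
        5.84399840e-02, -1.90699948e-04]), 'position': array([0.17165384, 0.60023204, 0.24054352]), 'tcp_rot': array([[ 2.75181686e-01,  9.61391752e-01, -9.69065230e-04],
       [ 9.61389726e-01, -2.75183132e-01, -2.00943135e-03],
       [-2.19852113e-03, -3.78690651e-04, -9.99997512e-01]]), 'force': array([0.02736857, 0.4398067 , 0.08626885]), 'moment': array([-0.01760791, -0.01455607,  0.02791206]), 'opening': 0.9979138292491176}
top {'vfov': 52.247850518058584, 'cx': 324.3121685579084, 'cy': 203.11687205343182, 'R': array([[-0.00912774, -0.99994835,  0.004469  ],
       [-0.98972285,  0.0083964 , -0.14275213],
       [ 0.14270724, -0.00572607, -0.98974838]]), 't': array([0.08903006, 0.43892387, 1.3120787 ])}
side {'vfov': 53.680210390253144, 'cx': 317.9243932003555, 'cy': 202.2359499717116, 'R': array([[-0.99913155,  0.03931037,  0.01381466],
       [ 0.00179183,  0.37177712, -0.92832029],
       [-0.04162859, -0.92748934, -0.37152469]]), 't': array([0.40935911, 0.04724251, 1.46270381])}
wrist {'vfov': 59.116981531288275, 'cx': 319.3069551346708, 'cy': 196.23539692021794, 'tool_from_camera': array([[ 9.99999296e-01,  3.54654436e-04,  1.13270979e-03,
        -6.37526334e-04],
       [-6.57161365e-04,  9.60131705e-01,  2.79547273e-01,
        -7.61049132e-02],
       [-9.88407905e-04, -2.79547821e-01,  9.60131261e-01,
        -1.43391044e-01],
       [ 0.00000000e+00,  0.00000000e+00,  0.00000000e+00,
         1.00000000e+00]])}
```

View pics/top0.png

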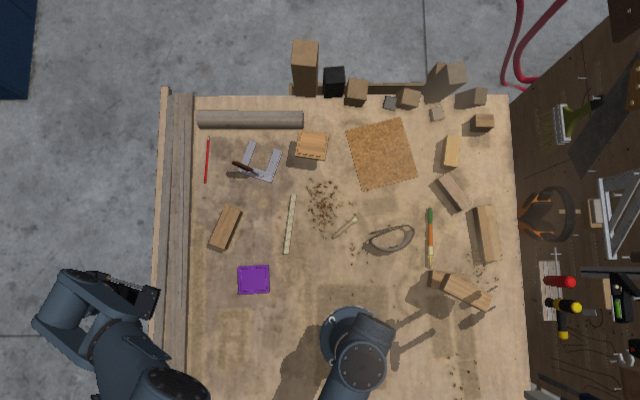

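View pics/side0.png

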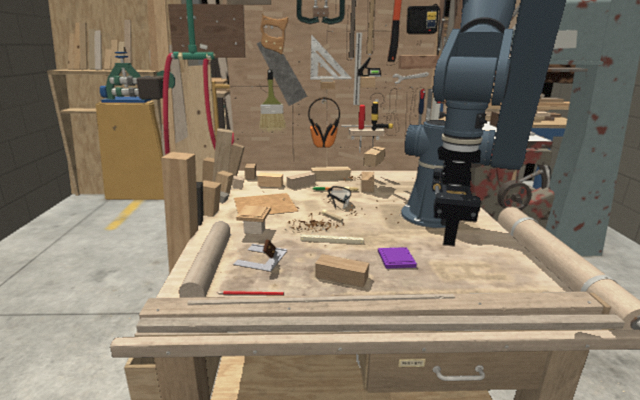

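View pics/wrist0.png

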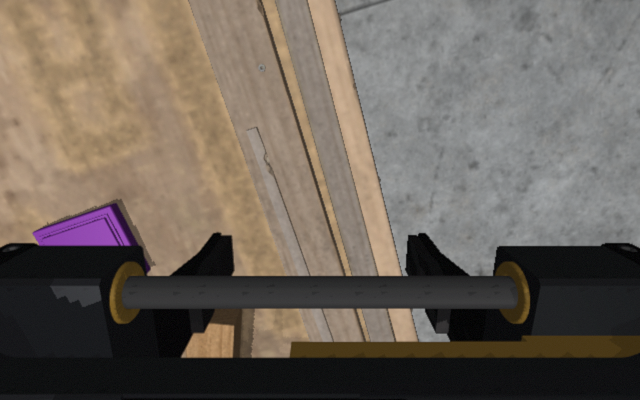

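The top view shows the light panel on its block at about (311,146), the fork at about (260,163) with its dark grip at (243,168), and the mat at (381,153). The purple look-alike is at (253,279). Next I'll zoom in and run the networks.

```bash
cat > h.py <<'E'
import numpy as np, cv2
from rig import *
def K(ci,shape=(400,640)):
    f=shape[0]/2/np.tan(np.radians(ci['vfov']/2)); return f,ci['cx'],ci['cy']
def cloud(name,d,ci=None):
    ci=ci or camera_info(name); f,cx,cy=K(ci)
    v,u=np.mgrid[0:400,0:640]
    P=np.stack([(u-cx)/f*d,(v-cy)/f*d,d],-1)
    W=(P-ci['t'])@ci['R']   # R^T (P-t)
    W[d<=0]=np.nan
    return W
def proj(name,X):
    ci=camera_info(name); f,cx,cy=K(ci)
    c=np.atleast_2d(X)@ci['R'].T+ci['t']
    return np.c_[c[:,0]/c[:,2]*f+cx,c[:,1]/c[:,2]*f+cy]
E
python3 - <<'E'
from h import *
for n in ["top","side"]:
    z=np.load(f"{n}0.npz"); im=z['im']; 
    c=(190,90,440,240) if n=="top" else (170,170,430,310)
    cv2.imwrite(f"pics/{n}0z.png",cv2.resize(im[c[1]:c[3],c[0]:c[2],::-1],None,fx=3,fy=3,interpolation=cv2.INTER_CUBIC))
capture("top");capture("side")
for l in ["panel","lifter","prop_block","mat","lifter_grip"]:
    for n in ["top","side"]:
        for r in spot_in(l,n)[:3]: print(l,n,np.round(r['centre'],4),round(r['score'],2))
E
```

```text
panel top [0.6238 0.1276 0.0737] 0.82
panel top [0.1919 0.313  0.0149] 0.81
panel side [0.6261 0.1472 0.0739] 0.88
panel side [0.2007 0.3346 0.0197] 0.68
panel side [0.5649 0.3401 0.0017] 0.64
lifter top [0.5689 0.3172 0.0079] 0.81
lifter side [0.5682 0.3401 0.0039] 0.87
lifter side [0.364  0.0264 0.0157] 0.34
prop_block side [0.6297 0.1443 0.0211] 0.61
mat top [ 0.6132 -0.1159  0.0038] 0.61
mat side [ 0.5898 -0.1282  0.001 ] 0.72
mat side [0.6276 0.1455 0.0734] 0.41
lifter_grip top [0.5664 0.3123 0.0096] 0.76
lifter_grip side [0.5662 0.3442 0.0039] 0.73
```

View pics/top0z.png

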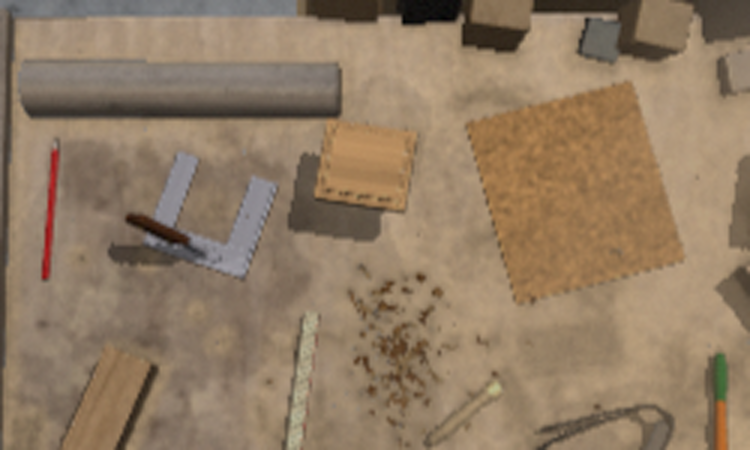

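View pics/side0z.png

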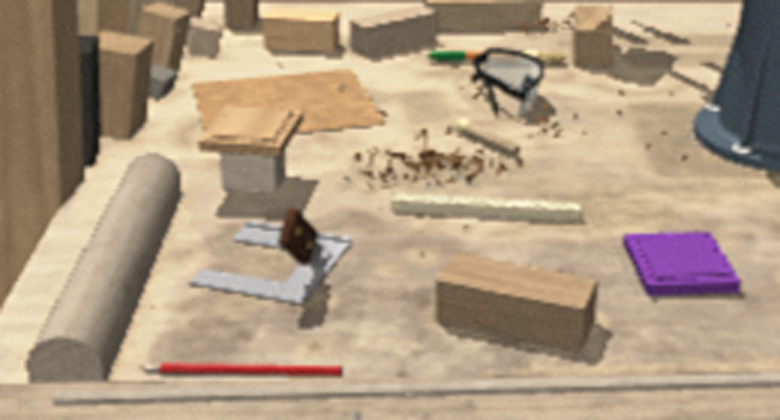

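Run:
```python
from h import *
for n in ["top","side"]:
    z=np.load(f"{n}0.npz"); W=cloud(n,z['d']); im=z['im']
    # bench plane check
    m=(np.abs(W[...,2])<.02)&(W[...,0]>.3)&(W[...,0]<.8)&(abs(W[...,1])<.4)
    print(n,"bench z median",np.nanmedian(W[...,2][m]))
    # panel top points
    m=(W[...,2]>.062)&(W[...,2]<.09)&(abs(W[...,0]-.62)<.09)&(abs(W[...,1]-.13)<.09)
    P=W[m]; print("panel n",len(P), "z",np.percentile(P[:,2],[5,50,95]))
    r=cv2.minAreaRect((P[:,:2]*1000).astype(np.float32)); print(" rect",r)
    hsv=cv2.cvtColor(im,cv2.COLOR_RGB2HSV)
    # lifter: grey plate, by silhouettes
    capture(n)
    for l in ["lifter","mat","panel"]:
        s=silhouettes(l,n)
        for q in s[:2]:
            reg=q['region']; Q=W[reg]; Q=Q[~np.isnan(Q[:,0])]
            print(l,round(q['score'],2),reg.sum(),"med",np.median(Q,0).round(3),"zpct",np.percentile(Q[:,2],[5,50,95]).round(3))
            if l=="mat":
                print("  rect",cv2.minAreaRect((Q[:,:2]*1000).astype(np.float32)))
            if l=="lifter":
                G=Q[Q[:,2]<.015]; print("  rect flat",cv2.minAreaRect((G[:,:2]*1000).astype(np.float32)))
                H=Q[Q[:,2]>.03]; print("  paddle",H.mean(0).round(3) if len(H) else 0, H.max(0) if len(H) else 0,len(H))
```

```text
top bench z median -0.00019941042325423138
panel n 830 z [0.06750595 0.0738649  0.07863231]
 rect ((627.1929931640625, 125.5506591796875), (100.56153869628906, 91.02497863769531), 80.31111907958984)
lifter 0.64 761 med [0.564 0.313 0.004] zpct [-0.001  0.004  0.075]
  rect flat ((590.6155395507812, 306.98046875), (130.53713989257812, 117.2646713256836), 71.294921875)
  paddle [0.556 0.348 0.065] [0.56971246 0.37875984 0.0934052 ] 103
mat 0.81 3547 med [ 0.613 -0.111  0.002] zpct [-0.002  0.002  0.007]
  rect ((615.120849609375, -112.15725708007812), (222.191650390625, 199.500244140625), 14.282804489135742)
panel 0.97 850 med [0.195 0.318 0.017] zpct [0.01  0.017 0.021]
panel 0.84 827 med [0.624 0.124 0.074] zpct [0.067 0.074 0.079]
side bench z median -0.0003377668391418081
panel n 411 z [0.06427681 0.07354506 0.07632871]
 rect ((627.7011108398438, 129.958984375), (102.66678619384766, 91.01265716552734), 79.95995330810547)
lifter 0.85 728 med [0.567 0.341 0.004] zpct [-0.     0.004  0.076]
  rect flat ((585.1362915039062, 289.6654052734375), (161.4912109375, 122.15338897705078), 74.27155303955078)
  paddle [0.56  0.365 0.063] [0.5754578  0.38961931 0.08998004] 157
mat 0.84 830 med [ 0.59  -0.124  0.002] zpct [-0.     0.002  0.004]
  rect ((603.138671875, -64.69766235351562), (219.28921508789062, 300.9561462402344), 14.851423263549805)
panel 0.82 670 med [0.199 0.34  0.015] zpct [0.002 0.015 0.019]
panel 0.64 427 med [0.625 0.153 0.073] zpct [0.06  0.073 0.076]
```

```bash
cat >> h.py <<'E'
from scipy.spatial.transform import Rotation as Ro
def rel(pos,R,s=None):
    s=s or read_state(); T=s['tcp_rot']
    d=T.T@(np.array(pos)-s['position']); w=Ro.from_matrix(T.T@R).as_rotvec(degrees=True)
    print("shift mm",(d*1000).round(1),"rotvec",w.round(2),"n",round(max(np.linalg.norm(d)/.0625,np.linalg.norm(w)/10.7),1))
    return d,w
def Rdown(yaw):
    c,s=np.cos(np.radians(yaw)),np.sin(np.radians(yaw)); return np.array([[c,s,0],[s,-c,0],[0,0,-1.]])
def Rlean(yaw,lean): # tool x along fork x(yaw), leaning toward fork +y by lean; fork roll subtracts
    return Ro.from_euler('z',yaw,degrees=True).as_matrix()@Ro.from_euler('x',-lean,degrees=True).as_matrix()@np.diag([1,-1,-1.])
E
python3 - <<'E'
from h import *
print(Rlean(0,45).round(2))
rel([.58,.244,.25],Rdown(-18))
E
```

```text
[[ 1.    0.    0.  ]
 [ 0.   -0.71 -0.71]
 [ 0.    0.71 -0.71]]
shift mm [-230.8  490.5   -8.4] rotvec [ 0.   -0.   92.03] n 8.7
```

```bash
python3 -m jog '-0.029 0.061 -0.03 0 0 10 1;-0.058 0.122 -0.03 0 0 20 1;-0.087 0.184 -0.03 0 0 30 1;-0.115 0.245 -0.03 0 0 40 1;-0.144 0.306 -0.03 0 0 50 1;-0.173 0.368 -0.03 0 0 60 1;-0.2 0.429 -0.02 0 0 70 1;-0.231 0.49 -0.01 0 0 80 1'; python3 -m jog '0 0 0 0 0 10 1;0 0 0 0 0 12 1;0 0 0 0 0 12 1'
python3 - <<'E'
from h import *
s=read_state(); print(s['time_s'],s['position'],s['tcp_rot'][:,0],s['joint_positions'].round(1))
im,d=capture("wrist"); cv2.imwrite("pics/w1.png",im[:,:,::-1]); np.savez("w1.npz",im=im,d=d,p=s['position'],R=s['tcp_rot'])
np.savez("log1.npz",**{k:s[k] for k in ['joint_positions','position','tcp_rot']})
for r in spot_in("lifter","wrist")[:2]+spot_in("lifter_grip","wrist")[:2]: print(r['centre'],r['score'])
E
```

```text
time_s: 2.15
position: [0.5455, 0.2746, 0.258]
tcp_rot: [[0.994, -0.11, 0.001], [-0.11, -0.994, 0.001], [0.001, -0.001, -1.0]]
force: [1.0, 0.8, 0.9]
opening: 1.0
time_s: 2.52
position: [0.5432, 0.2765, 0.2578]
tcp_rot: [[0.952, -0.306, -0.0], [-0.306, -0.952, 0.0], [-0.0, 0.0, -1.0]]
force: [-0.7, 0.8, 0.3]
opening: 1.003
2.525 [0.54317698 0.27647552 0.25775556] [ 9.52083811e-01 -3.05837156e-01 -2.26490589e-04] [16.5 28.  83.4  0.  68.6 34.3]
[0.5727, 0.3233, 0.0018] 0.95
[0.5755, 0.3262, 0.005] 0.92
[0.4284, 0.196, 0.0133] 0.72
```

View pics/w1.png

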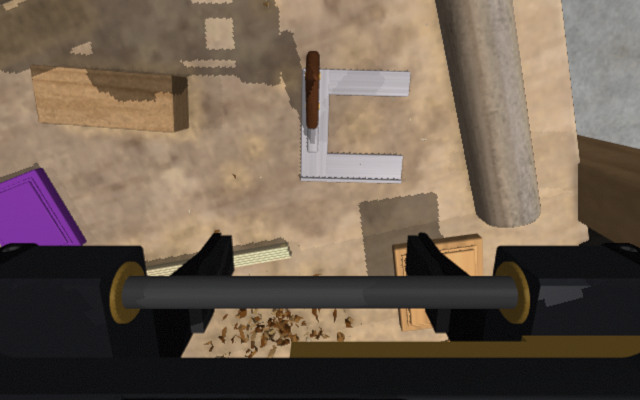

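```bash
cat >> h.py <<'E'
def wcam(p,R):
    ci=camera_info("wrist"); M=np.eye(4); M[:3,:3]=R; M[:3,3]=p
    return M@ci['tool_from_camera'],ci
def wproj(X,p,R):
    M,ci=wcam(p,R); f,cx,cy=K(ci); c=(np.atleast_2d(X)-M[:3,3])@M[:3,:3]
    return np.c_[c[:,0]/c[:,2]*f+cx,c[:,1]/c[:,2]*f+cy]
def wcloud(d,p,R):
    M,ci=wcam(p,R); f,cx,cy=K(ci); v,u=np.mgrid[0:400,0:640]
    P=np.stack([(u-cx)/f*d,(v-cy)/f*d,d],-1); W=P@M[:3,:3].T+M[:3,3]; W[d<=0]=np.nan
    return W
FORK=np.array([[-28,-64],[88,-64],[88,-32],[2,-32],[2,32],[88,32],[88,58],[-28,58]])/1000.
E
python3 - <<'E'
from h import *
from scipy.optimize import minimize
z=np.load("w1.npz"); im=z['im']; p,R=z['p'],z['R']
hsv=cv2.cvtColor(im,cv2.COLOR_RGB2HSV); 
print(hsv[170,350],hsv[85,370],hsv[120,350],hsv[100,313],hsv[140,313])
m=(hsv[...,1]<50)&(hsv[...,2]>120); box=np.zeros_like(m); box[60:190,290:420]=1; m&=box
# fit
def poly(q,z=.004):
    c,s=np.cos(q[2]),np.sin(q[2]); P=FORK@np.array([[c,s],[-s,c]])+q[:2]
    return wproj(np.c_[P,np.full(8,z)],p,R)
S=8
M=cv2.resize(m.astype(np.float32),None,fx=4,fy=4,interpolation=cv2.INTER_LINEAR)
def cost(x):
    q=[x[0]/1000,x[1]/1000,np.radians(x[2])]
    a=np.zeros((1600,2560),np.uint8); cv2.fillPoly(a,[np.round((poly(q)*4+1.5)*16).astype(np.int32)],1,shift=4)
    return -(M*a).sum()/ (np.maximum(M,a)).sum()
best=None
for yaw in (-15,-18,-21):
    r=minimize(cost,[565,320,yaw],method='Nelder-Mead',options=dict(initial_simplex=[[565,320,yaw],[585,320,yaw],[565,335,yaw],[570,325,yaw+3]],xatol=.1,fatol=1e-4))
    print(r.x.round(2),r.fun)
    if best is None or r.fun<best.fun: best=r
x=best.x; q=[x[0]/1000,x[1]/1000,np.radians(x[2])]
o=im[:,:,::-1].copy(); cv2.polylines(o,[np.round(poly(q)*16).astype(np.int32)],True,(0,0,255),1,shift=4)
c,s=np.cos(q[2]),np.sin(q[2]); g=np.array([q[0]-.015*c-.034*s,q[1]-.015*s+.034*c,.056])
print("grip",g); u=wproj(g,p,R)[0]; cv2.circle(o,tuple(np.round(u).astype(int)),2,(0,255,0),-1)
W=wcloud(z['d'],p,R)
P=W[(W[...,2]>.03)&box]; print("paddle cloud",np.nanmean(P,0),np.nanmin(P,0),np.nanmax(P,0))
print("plate z",np.nanmedian(W[m][:,2]))
# panel
H=W[(W[...,2]>.06)&(W[...,2]<.09)]; print(len(H))
cv2.imwrite("pics/w1fit.png",cv2.resize(o[40:200,270:430],None,fx=4,fy=4,interpolation=cv2.INTER_NEAREST))
E
```

```text
[165   8 190] [162   7 173] [ 16  87 150] [ 11 175  80] [173   7 138]
[564.23 315.33 -18.95] -0.8049612045288086
[564.28 315.42 -19.19] -0.8057785630226135
[564.34 315.27 -19.09] -0.805756151676178
grip [0.56129714 0.35245973 0.056     ]
paddle cloud [0.56062975 0.34993763 0.07318192] [0.54566209 0.31226802 0.03000798] [0.57538298 0.3793377  0.09229769]
plate z 0.004339041345329975
4894
```

View pics/w1fit.png

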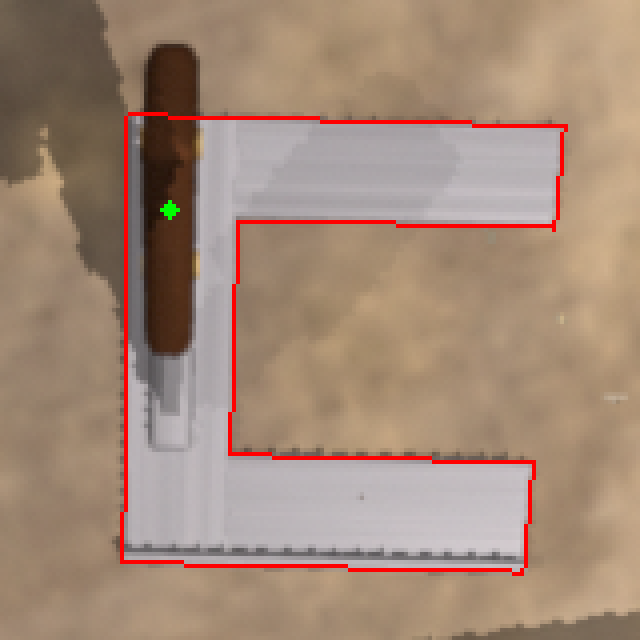

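Run:
```python
from h import *
z=np.load("side0.npz"); W=cloud("side",z['d'])
a=np.radians(-9.8); c,s=np.cos(a),np.sin(a); C=np.array([.6275,.128])
D=W[...,:2]-C; L=np.stack([D[...,0]*c+D[...,1]*s,-D[...,0]*s+D[...,1]*c,W[...,2]],-1)*1000
m=(W[...,2]>.012)&(W[...,2]<.045)&(abs(L[...,0])<50)&(abs(L[...,1])<50)
P=L[m]; print(len(P)); 
for lo,hi in [(0,10),(10,18),(18,26),(26,35),(35,50)]:
    k=(P[:,1]>lo)&(P[:,1]<hi); print(lo,hi,k.sum(), P[k,0].min().round(1) if k.any() else 0,P[k,0].max().round(1) if k.any() else 0)
k=(abs(P[:,1]-22)<9)
print("face y",np.percentile(P[k,1],[5,25,50,75,95]).round(1),"x pct",np.percentile(P[k,0],[1,5,50,95,99]).round(1))
f=np.polyfit(P[k,0],P[k,1],1); print("slope deg",np.degrees(np.arctan(f[0])),f)
# view of the panel itself in wrist1
z=np.load("w1.npz"); W=wcloud(z['d'],z['p'],z['R'])
im=z['im']; H=W[(W[...,2]>.066)&(W[...,2]<.085)]; 
D=H[:,:2]-C; LL=np.c_[D[:,0]*c+D[:,1]*s,-D[:,0]*s+D[:,1]*c]*1000
k=(abs(LL)<65).all(1); print("wrist panel pts",k.sum(),np.percentile(LL[k],[0,1,50,99,100],axis=0).round(1))
```

```text
183
0 10 6 -29.8 -28.3
10 18 79 -28.7 32.1
18 26 85 -29.8 31.4
26 35 0 0 0
35 50 0 0 0
face y [14.7 16.7 18.2 19.6 22. ] x pct [-29.3 -27.4   1.2  29.5  31.4]
slope deg -0.4460134556746154 [-7.78456055e-03  1.81554574e+01]
wrist panel pts 2240 [[-43.5 -53.4]
 [-43.1 -51.2]
 [ 10.9  28. ]
 [ 45.5  47.2]
 [ 46.2  48.1]]
```

```bash
cat >> h.py <<'E'
def fork_to_tcp(o,yaw,roll,lean=48,up=.007):
    """fork origin o, yaw, roll to its right -> tcp pose"""
    F=Ro.from_euler('z',yaw,degrees=True).as_matrix()@Ro.from_euler('x',roll,degrees=True).as_matrix()
    g=np.array([-.015,.034+up*.7071,.056+up*.7071])
    G=Ro.from_euler('x',-lean,degrees=True).as_matrix()@np.diag([1,-1,-1.])
    return np.array(o)+F@g, F@G
E
python3 - <<'E'
from h import *
p,R=fork_to_tcp([.5643,.3154,0],-19.1,0)
print(p,R.round(2))
print("pre"); pp=p-R[:,2]*.10; print(pp); rel(pp,R)
print("final"); rel(p,R)
E
```

```text
[0.56287081 0.35711375 0.0609497 ] [[ 0.94 -0.22 -0.24]
 [-0.33 -0.63 -0.7 ]
 [ 0.    0.74 -0.67]]
pre
[0.58718783 0.42733713 0.12786276]
shift mm [  -4.1 -156.8  130.1] rotvec [-48.01  -0.55   1.2 ] n 4.5
final
shift mm [ -5.8 -82.5 197. ] rotvec [-48.01  -0.55   1.2 ] n 4.5
```

```bash
python3 -m jog '0 -0.035 0.02 -9 0 0 1;-0.001 -0.07 0.045 -18 0 0.4 1;-0.002 -0.1 0.07 -27 -0.2 0.6 1;-0.003 -0.13 0.095 -36 -0.4 0.9 1;-0.004 -0.15 0.12 -44 -0.5 1.1 1;-0.004 -0.157 0.13 -48 -0.55 1.2 1;-0.004 -0.157 0.13 -48 -0.55 1.2 1;-0.004 -0.157 0.13 -48 -0.55 1.2 1'
python3 - <<'E'
from h import *
s=read_state(); print(s['joint_positions'].round(1))
p,R=fork_to_tcp([.5643,.3154,0],-19.1,0); rel(p,R)
im,d=capture("wrist"); cv2.imwrite("pics/w2.png",im[:,:,::-1])
np.savez("log2.npz",**{k:s[k] for k in ['joint_positions','position','tcp_rot']})
E
```

```text
time_s: 3.68
position: [0.5886, 0.4267, 0.129]
tcp_rot: [[0.944, -0.221, -0.244], [-0.329, -0.633, -0.701], [0.001, 0.742, -0.67]]
force: [0.6, 0.2, 0.4]
opening: 1.002
[ 36.6  66.6  34.3 -28.3 118.4  51.2]
shift mm [ -1.4  -0.7 100.6] rotvec [-0.1   0.07 -0.12] n 1.6
```

View pics/w2.png

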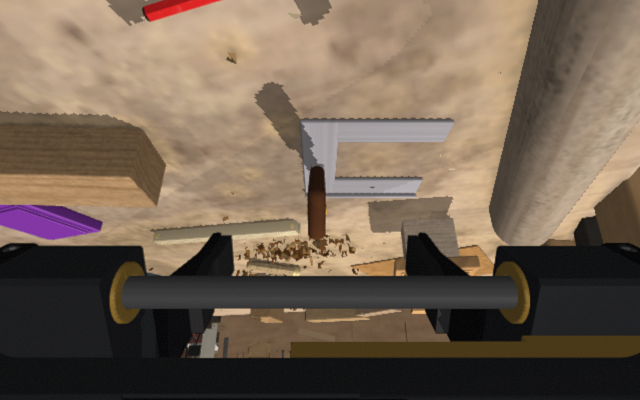

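The paddle is centred between the fingers at about (317,200). I'll advance and close.

```bash
python3 -m jog '-0.001 0 0.03 0 0 0 1;-0.001 -0.001 0.06 0 0 0 1;-0.001 -0.001 0.085 0 0 0 1;-0.001 -0.001 0.1 0 0 0 1;-0.001 -0.001 0.1 0 0 0 1'
python3 - <<'E'
from h import *
p,R=fork_to_tcp([.5643,.3154,0],-19.1,0); rel(p,R)
E
python3 -m jog '0 0 0 0 0 0 0.2;0 0 0 0 0 0 0.05;0 0 0 0 0 0 0;0 0 0 0 0 0 0;0 0 0 0 0 0 0;0 0 0 0 0 0 0'
python3 - <<'E'
from h import *
im,d=capture("wrist"); cv2.imwrite("pics/w3.png",im[:,:,::-1])
im,d=capture("side"); cv2.imwrite("pics/s3.png",cv2.resize(im[160:310,170:430,::-1],None,fx=3,fy=3))
E
```

```text
time_s: 4.35
position: [0.5634, 0.3565, 0.0612]
tcp_rot: [[0.944, -0.222, -0.246], [-0.331, -0.632, -0.701], [-0.0, 0.743, -0.67]]
force: [-0.2, 0.8, 0.2]
opening: 0.999
shift mm [-0.7 -0.5 -0.1] rotvec [-0.04  0.18 -0.15] n 0.0
time_s: 5.1
position: [0.5631, 0.3574, 0.0599]
tcp_rot: [[0.944, -0.22, -0.245], [-0.33, -0.632, -0.702], [-0.0, 0.743, -0.669]]
force: [0.0, -0.1, -0.3]
opening: 0.4
```

View pics/w3.png

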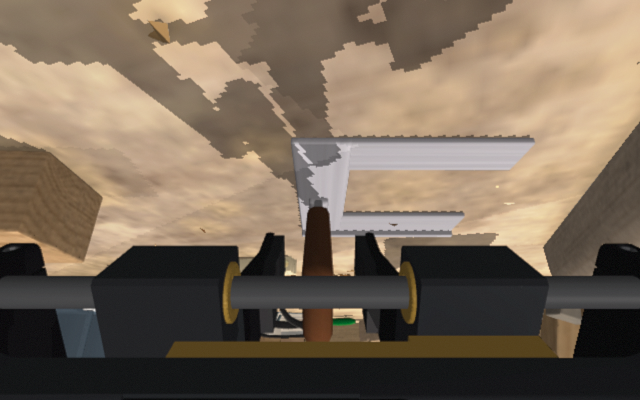

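View pics/s3.png

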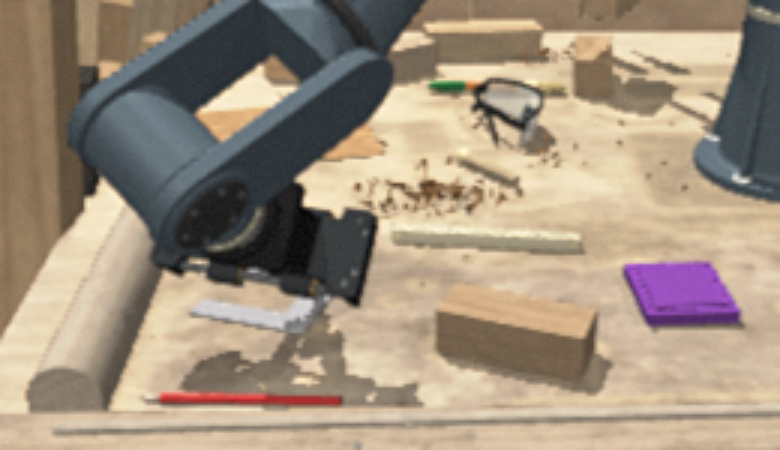

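```bash
python3 -m jog '0 0 0 0 0 0 0;0 0 0 0 0 0 0;0 0 0 0 0 0 0;0 0 0 0 0 0 0;0 0 0 0 0 0 0;0 0 0 0 0 0 0'
python3 - <<'E'
from h import *
s=read_state(); print(s['joint_positions'].round(1),s['force'])
C=np.array([.628,.1265]); yaw=-9.8; a=np.radians(yaw); c,sn=np.cos(a),np.sin(a)
def org(cx,lat,z): # fork origin so the panel centre is at fork x=cx, fork lateral shift lat from panel centre
    return [C[0]-cx*c-lat*sn, C[1]-cx*sn+lat*c, z]
for nm,(cx,z) in dict(pre=(.17,.046),ins=(.053,.046)).items():
    p,R=fork_to_tcp(org(cx,-.0015,z),yaw,0); print(nm,org(cx,-.0015,z),p)
print("lift"); p,R=fork_to_tcp([.5643,.3154,.12],-19.1,0); rel(p,R)
E
```

```text
time_s: 5.95
position: [0.5631, 0.3574, 0.06]
tcp_rot: [[0.944, -0.22, -0.245], [-0.33, -0.632, -0.702], [-0.0, 0.743, -0.669]]
force: [-1.2, -0.7, -0.3]
opening: 0.139
[ 33.8  64.9  50.6 -27.4 104.4  56. ] [-1.16487208 -0.74514719 -0.33259008]
pre [np.float64(0.46022534300905765), np.float64(0.15395750301050032), 0.046] [0.45207383 0.19489199 0.1069497 ]
ins [np.float64(0.575518067131626), np.float64(0.1340429916080745), 0.046] [0.56736656 0.17497748 0.1069497 ]
lift
shift mm [ -0.1  90.1 -80.7] rotvec [ 0.    0.13 -0.09] n 1.9
```

Run:
```python
from h import *
p,R=fork_to_tcp([.5643,.3154,0],-19.1,0); p0=p
print("A"); rel([.53,.34,.12],Rlean(-19.1,48))
C=np.array([.628,.1265]); yaw=-9.8
print("B");rel([.452,.195,.125],Rlean(-9.8,48))
```

```text
A
shift mm [-25.5  62.9 -19.8] rotvec [ 0.    0.13 -0.09] n 1.1
B
shift mm [-51.3 175.4  97.7] rotvec [ 0.    7.04 -6.31] n 3.3
```

```bash
python3 -m jog '0 0.015 -0.014 0 0 0 0;-0.005 0.035 -0.026 0 0 0 0;-0.015 0.055 -0.03 0 0 0 0;-0.024 0.07 -0.018 0 0 0 0;-0.03 0.09 0.006 0 1 -1 0;-0.035 0.11 0.03 0 2.5 -2 0;-0.042 0.135 0.055 0 4 -4 0;-0.048 0.16 0.08 0 6 -5.3 0'
python3 - <<'E'
from h import *
s=read_state(); print(s['joint_positions'].round(1))
rel([.452,.195,.106],Rlean(-9.8,48))
E
```

```text
time_s: 6.95
position: [0.4629, 0.2154, 0.1274]
tcp_rot: [[0.981, -0.133, -0.141], [-0.194, -0.658, -0.728], [0.004, 0.742, -0.671]]
force: [0.0, -0.8, -1.7]
opening: 0.135
[ 30.4  47.9  84.5 -34.   84.8  56.5]
shift mm [-6.8 -1.  30.8] rotvec [-0.13  0.86 -1.08] n 0.5
```

```bash
python3 -m jog '-0.004 -0.001 0.015 0 0.5 -0.5 0;-0.007 -0.001 0.028 0 0.9 -1 0;-0.007 -0.001 0.031 0 0.9 -1.1 0;-0.007 -0.001 0.031 0 0.9 -1.1 0'
cat > ov.py <<'E'
import sys
from h import *
tag=sys.argv[1]
s=read_state(); R=s['tcp_rot']; p=s['position']
# fork pose from tcp: grasp offsets as measured when gripped (tcp at fork (-.015?,...), z .060)
G=Ro.from_euler('x',-48,degrees=True).as_matrix()@np.diag([1,-1,-1.])
F=R@G.T
q0=np.load("grasp.npy") if False else None
# at grasp: tcp .5631,.3574,.0600 fork origin .5643,.3154,0 yaw -19.1
Y=Ro.from_euler('z',-19.1,degrees=True).as_matrix(); g=Y.T@(np.array([.5631,.3574,.0600])-np.array([.5643,.3154,0]))
o=p-F@g
e=Ro.from_matrix(F).as_euler('ZYX',degrees=True)
print("fork origin",o.round(4),"yaw,pitch,roll",e.round(2))
C=np.array([.628,.1265]); a=np.radians(-9.8); U=np.array([[np.cos(a),np.sin(a)],[-np.sin(a),np.cos(a)]])
print("panel centre in fork: ",(F.T@(np.r_[C,.058]-o)*1000).round(1), "joints",s['joint_positions'].round(0),"t",s['time_s'])
for n,crop in [("top",(220,100,430,230)),("side",(170,130,430,300))]:
    im,d=capture(n); np.savez(f"{n}_{tag}.npz",im=im,d=d); im=im[:,:,::-1].copy()
    k=4 if n=="top" else 3
    im=cv2.resize(im[crop[1]:crop[3],crop[0]:crop[2]],None,fx=k,fy=k,interpolation=cv2.INTER_CUBIC)
    P=np.c_[FORK,np.full(8,.004)]@F.T+o
    u=(proj(n,P)-np.array(crop[:2]))*k
    cv2.polylines(im,[np.round(u).astype(np.int32)],True,(0,0,255),1)
    cv2.imwrite(f"pics/{tag}_{n}.png",im)
E
python3 ov.py pre
```

```text
time_s: 7.45
position: [0.4524, 0.1958, 0.1041]
tcp_rot: [[0.985, -0.113, -0.128], [-0.171, -0.66, -0.732], [-0.002, 0.743, -0.67]]
force: [-0.3, -0.1, -1.1]
opening: 0.138
fork origin [0.4602 0.1546 0.044 ] yaw,pitch,roll [-9.84  0.1   0.04]
panel centre in fork:  [170.1   1.   14.2] joints [ 30.  49.  88. -36.  80.  58.] t 7.45
```

View pics/pre_top.png

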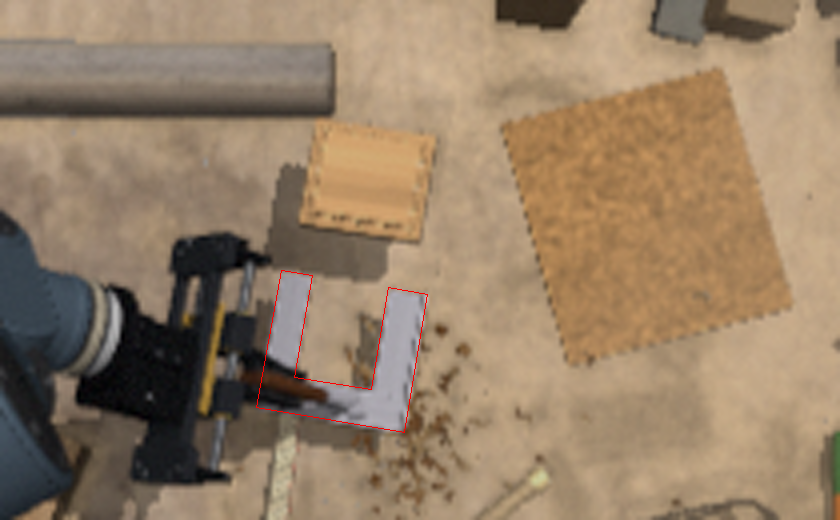

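View pics/pre_side.png

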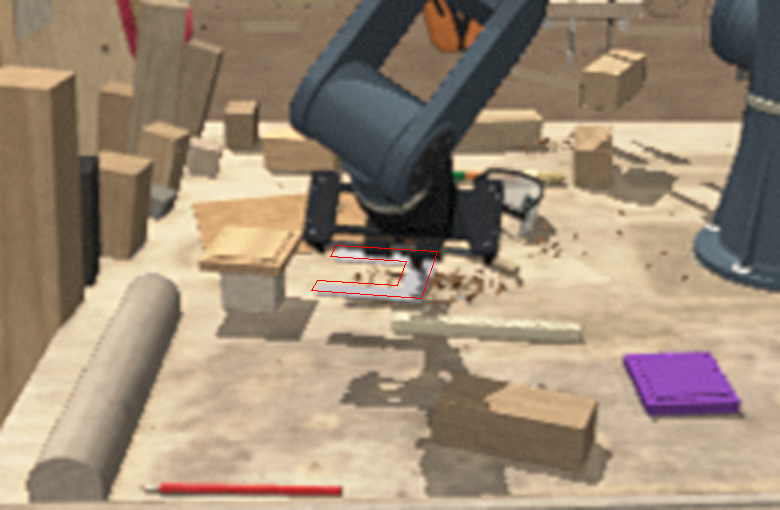

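The red outlines of the computed fork match the fork in both views. The fork lines up with the block, so I'll slide it in.

```bash
python3 -m jog '0.015 0.001 0 0 0 0 0;0.03 0.0014 0 0 0 0 0;0.045 0.0014 0 0 0 0 0;0.06 0.0014 0 0 0 0 0;0.06 0.0014 0 0 0 0 0'; python3 ov.py mid
```

```text
time_s: 8.18
position: [0.5121, 0.1838, 0.1046]
tcp_rot: [[0.985, -0.114, -0.129], [-0.172, -0.66, -0.731], [-0.001, 0.743, -0.67]]
force: [0.5, 0.1, -2.1]
opening: 0.137
fork origin [0.52   0.1426 0.0446] yaw,pitch,roll [-9.93  0.08  0.04]
panel centre in fork:  [109.2   2.8  13.6] joints [ 26.  51.  82. -37.  82.  53.] t 8.175
```

View pics/mid_top.png

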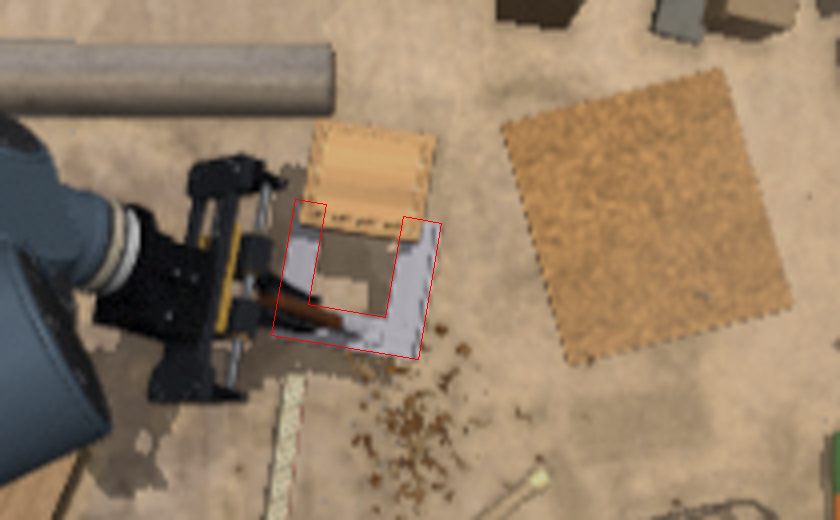

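View pics/mid_side.png

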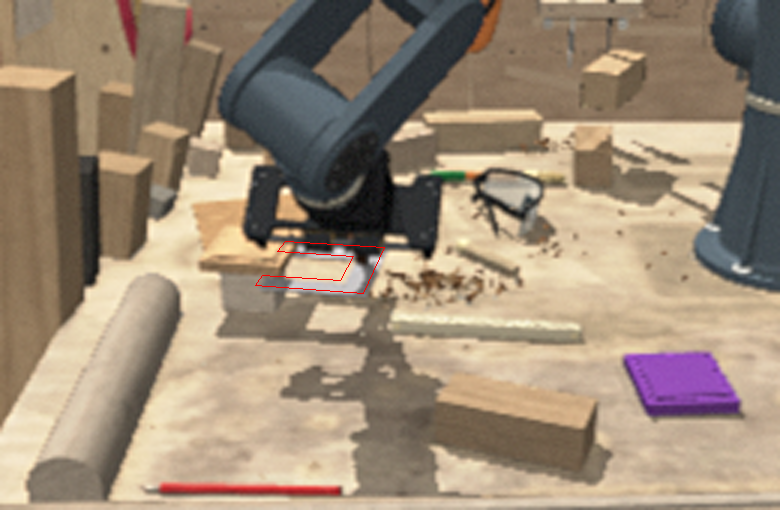

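```bash
python3 -m jog '0.014 0 0 0 0 0 0;0.028 0 0 0 0 0 0;0.042 0 0 0 0 0 0;0.056 0 0 0 0 0 0;0.056 0 0 0 0 0 0;0.056 0 0 0 0 0 0'; python3 ov.py ins
```

```text
time_s: 9.02
position: [0.5653, 0.1746, 0.1045]
tcp_rot: [[0.985, -0.112, -0.13], [-0.172, -0.659, -0.732], [-0.004, 0.743, -0.669]]
force: [0.3, -0.5, -1.9]
opening: 0.134
fork origin [0.573  0.1333 0.0444] yaw,pitch,roll [-9.88  0.21 -0.03]
panel centre in fork:  [55.3  2.7 13.8] joints [ 24.  53.  75. -38.  85.  49.] t 9.025
```

View pics/ins_top.png

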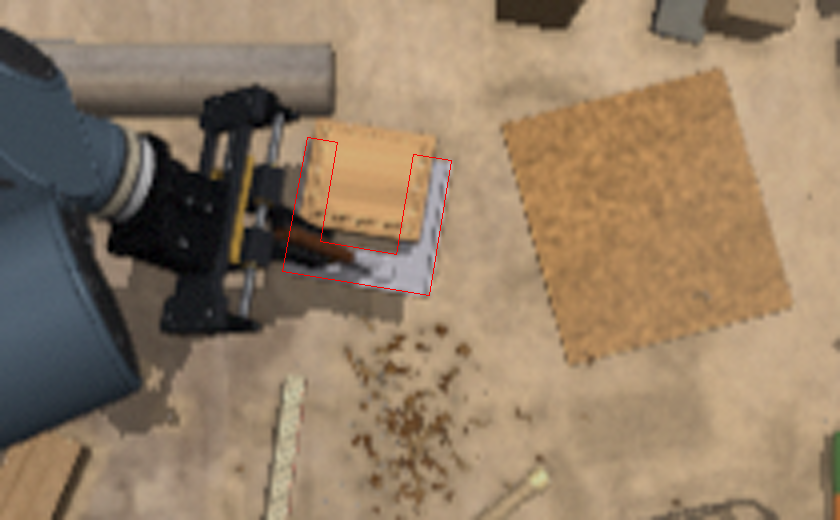

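View pics/ins_side.png

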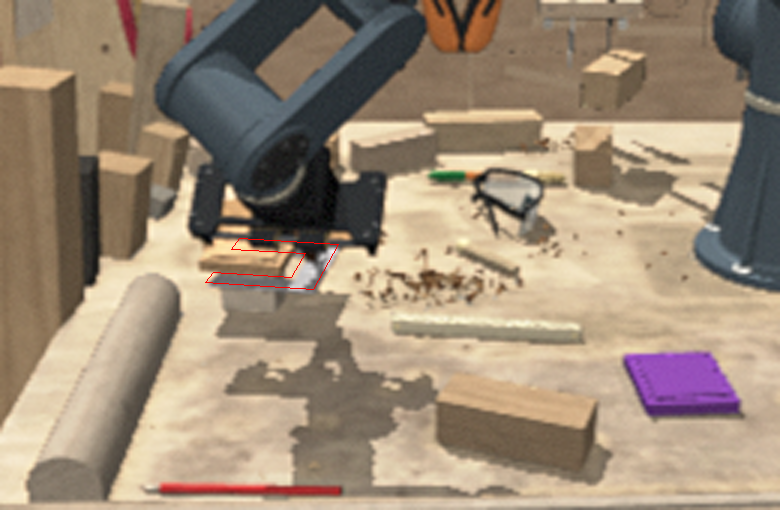

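```bash
python3 -m jog '0 0.003 -0.0027 0 0 0 0;0 0.006 -0.0054 0 0 0 0;0 0.009 -0.0081 0 0 0 0;0 0.012 -0.0107 0 0 0 0;0 0.016 -0.0143 0 0 0 0;0 0.021 -0.0188 0 0 0 0;0 0.026 -0.0233 0 0 0 0;0 0.026 -0.0233 0 0 0 0'; python3 ov.py lift
```

```text
time_s: 10.12
position: [0.5663, 0.1747, 0.1403]
tcp_rot: [[0.985, -0.113, -0.128], [-0.171, -0.66, -0.732], [-0.001, 0.743, -0.67]]
force: [0.2, -0.5, -2.2]
opening: 0.134
fork origin [0.5742 0.1335 0.0803] yaw,pitch,roll [-9.84  0.08  0.04]
panel centre in fork:  [ 54.2   2.3 -22.2] joints [ 24.  50.  75. -38.  87.  47.] t 10.125
```

View pics/lift_top.png

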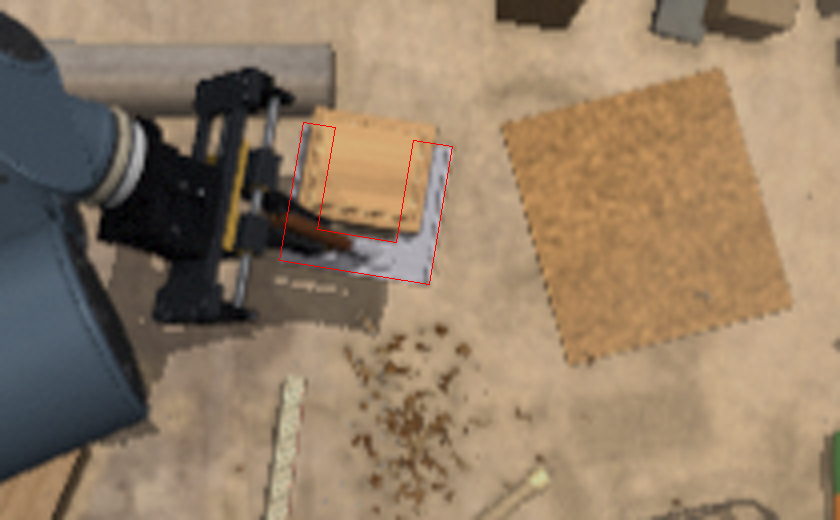

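View pics/lift_side.png

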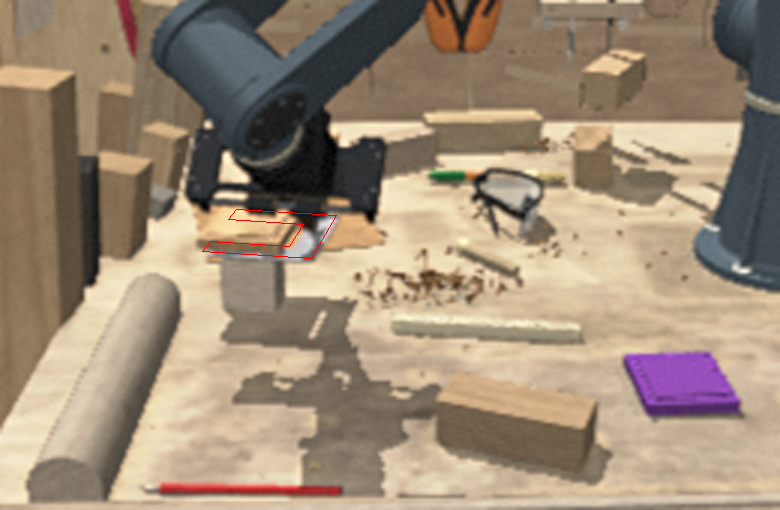

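```bash
cat > kin.py <<'E'
from h import *
from scipy.optimize import least_squares
def fk(q,P,s4=1,s6=1,off=0):
    q=np.radians(q); r=lambda ax,t: Ro.from_euler(ax,t).as_matrix()
    a,e,h,L1,b,L2,d=P
    R1=r('z',q[0]);R2=R1@r('y',q[1]);R3=R2@r('y',q[2]);R4=R3@r('z',s4*q[3]);R5=R4@r('y',q[4]);R6=R5@r('z',s6*q[5]+off)
    return R1@[a,e,h]+R2@[0,0,L1]+R3@[b,0,L2]+R6@[0,0,d], R6
P0=[0,.11,.3,.4,0,.4,.2]
E
python3 - <<'E'
from kin import *
s=read_state(); D=[]
D.append(([63.799,30.281,82.157,0,67.689,-10.227],[.17165,.60023,.24054],None))
for n in (1,2):
    z=np.load(f"log{n}.npz"); D.append((z['joint_positions'],z['position'],z['tcp_rot']))
D.append((s['joint_positions'],s['position'],s['tcp_rot']))
D.append(([33.8,64.9,50.6,-27.4,104.4,56.0],[.5631,.3574,.0600],None))
D.append(([30.4,47.9,84.5,-34,84.8,56.5],[.4629,.2154,.1274],None))
for s4 in (1,-1):
    for s6 in (1,-1):
        for off in (0,np.pi,np.pi/2):
            e=[np.abs(fk(q,P0,s4,s6,off)[1]-R).max() for q,p,R in D if R is not None]
            if max(e)<.1: print(s4,s6,off,e); best=(s4,s6,off)
r=least_squares(lambda P:np.concatenate([fk(q,P,*best)[0]-p for q,p,R in D]),P0)
print(r.x.round(4),np.abs(r.fun).max())
np.savez("kin.npz",P=r.x,b=best)
E
```

```text
1 1 3.141592653589793 [np.float64(4.996003610813204e-16), np.float64(6.661338147750939e-16), np.float64(3.3306690738754696e-16)]
[-0.001   0.1111  0.2739  0.5883  0.1138  0.3924  0.2864] 0.00033754390823864666
```

```bash
cat >> kin.py <<'E'
try:
    _z=np.load("kin.npz"); PP=_z['P']; BB=tuple(_z['b'])
except Exception: pass
LO=np.array([-176.69,-43.24,12.49,-82,0,-163.58]); HI=np.array([176.69,126.21,139.97,262,151.66,163.58])
def ik(p,R,q0):
    def f(q):
        pp,RR=fk(q,PP,*BB); return np.r_[(pp-p)*10,(Ro.from_matrix(RR.T@R).as_rotvec())]
    q0=np.clip(q0,LO+.5,HI-.5)
    r=least_squares(f,q0,bounds=(LO,HI),x_scale=20); return r.x,np.abs(r.fun).max()
GT=Ro.from_euler('z',19.1,degrees=True).as_matrix()@(np.array([.5631,.3574,.0600])-np.array([.5643,.3154,0]))
def tcp_from_fork(o,yaw,roll,lean=48):
    F=Ro.from_euler('z',yaw,degrees=True).as_matrix()@Ro.from_euler('x',roll,degrees=True).as_matrix()
    return np.array(o)+F@GT, F@Ro.from_euler('x',-lean,degrees=True).as_matrix()@np.diag([1,-1,-1.])
LIP=np.array([.055,-.064,.008])
def tcp_from_lip(l,yaw,roll,lean=48):
    F=Ro.from_euler('z',yaw,degrees=True).as_matrix()@Ro.from_euler('x',roll,degrees=True).as_matrix()
    return tcp_from_fork(np.array(l)-F@LIP,yaw,roll,lean)
def lip_now():
    s=read_state(); F=s['tcp_rot']@(Ro.from_euler('x',-48,degrees=True).as_matrix()@np.diag([1,-1,-1.])).T
    o=s['position']-F@GT; return o+F@LIP,Ro.from_matrix(F).as_euler('ZYX',degrees=True),o
E
python3 - <<'E'
from kin import *
s=read_state()
M=np.array([.615,-.112])
for yaw in (-20,-10,0,8):
    a=np.radians(yaw); L=np.r_[M+.055*np.array([-np.sin(a),np.cos(a)]),.025]
    q=s['joint_positions']; prev=None
    print("yaw",yaw,"lip",L.round(3))
    for roll in (0,20,40,60,80,90,95,98):
        p,R=tcp_from_lip(L,yaw,roll); q,e=ik(p,R,q)
        print("  ",roll,q.round(0),"err",round(e,4),"tcp",p.round(3))
E
```

```text
yaw -20 lip [ 0.634 -0.06   0.025]
   0 [ 12.  56.  74. -39.  83.  49.] err 0.0 tcp [0.603 0.061 0.077]
   20 [  5.  45.  83. -28.  67.  39.] err 0.0 tcp [0.595 0.038 0.109]
   40 [ -6.  37.  91. -10.  54.  19.] err 0.0 tcp [0.584 0.007 0.131]
   60 [-20.  34.  97.  16.  50. -11.] err 0.0 tcp [ 0.57 -0.03  0.14]
   80 [-34.  37. 100.  37.  58. -39.] err 0.0 tcp [ 0.557 -0.068  0.136]
   90 [-40.  41. 100.  44.  64. -49.] err 0.0 tcp [ 0.55  -0.085  0.128]
   95 [-43.  43. 100.  47.  68. -54.] err 0.0 tcp [ 0.547 -0.094  0.123]
   98 [-44.  45. 100.  48.  70. -56.] err 0.0 tcp [ 0.546 -0.098  0.12 ]
yaw -10 lip [ 0.625 -0.058  0.025]
   0 [ 14.  53.  83. -45.  74.  49.] err 0.0 tcp [0.574 0.056 0.077]
   20 [  5.  42.  90. -32.  60.  34.] err 0.0 tcp [0.57  0.032 0.109]
   40 [ -7.  35.  95. -10.  50.   9.] err 0.0 tcp [ 0.564 -0.001  0.131]
   60 [-22.  33.  98.  15.  52. -21.] err 0.0 tcp [ 0.557 -0.039  0.14 ]
   80 [-35.  38.  97.  32.  64. -44.] err 0.0 tcp [ 0.55  -0.078  0.136]
   90 [-40.  42.  95.  38.  71. -52.] err 0.0 tcp [ 0.547 -0.097  0.128]
   95 [-42.  45.  94.  40.  
[... 637 characters left out ...]
45 -0.118  0.123]
   98 [-42.  49.  87.  35.  84. -58.] err 0.0 tcp [ 0.545 -0.123  0.12 ]
yaw 8 lip [ 0.607 -0.058  0.025]
   0 [ 15.  48. 101. -61.  58.  53.] err 0.0 tcp [0.524 0.035 0.077]
   20 [  4.  38. 103. -42.  45.  27.] err 0.0 tcp [0.527 0.011 0.109]
   40 [-10.  32. 102. -11.  44. -10.] err 0.0 tcp [ 0.532 -0.022  0.131]
   60 [-24.  34.  97.  12.  56. -39.] err 0.0 tcp [ 0.537 -0.061  0.14 ]
   80 [-34.  41.  90.  24.  74. -54.] err 0.0 tcp [ 0.543 -0.1    0.136]
   90 [-38.  46.  85.  28.  83. -58.] err 0.0 tcp [ 0.545 -0.119  0.128]
   95 [-40.  48.  83.  29.  87. -60.] err 0.0 tcp [ 0.547 -0.127  0.123]
   98 [-41.  50.  82.  30.  90. -61.] err 0.0 tcp [ 0.547 -0.132  0.12 ]
```

Run:
```python
from kin import *
print(lip_now())
p,R=tcp_from_lip([.615,-.057,.075],0,0); print(p); d,w=rel(p,R)
print("half",d/2,w/2)
```

```text
(array([0.6169547 , 0.06091573, 0.08739903]), array([-9.84912984,  0.14971065,  0.01239195]), array([0.57369271, 0.1333857 , 0.07955661]))
[0.54512291 0.04629519 0.127     ]
shift mm [  1.5  77.6 105. ] rotvec [-0.03  7.42 -6.48] n 2.1
half [0.00075083 0.03881509 0.05250264] [-0.01261451  3.7092771  -3.24008509]
```

```bash
python3 -m jog '0 0.0024 0.0008 0 0.1 -0.1 0;0 0.0067 0.0027 0 0.4 -0.3 0;0 0.0122 0.0065 0 0.7 -0.65 0;0 0.0197 0.0115 0 1.2 -1.1 0;0 0.0283 0.0182 0 1.9 -1.6 0;0 0.0372 0.0277 0 2.6 -2.3 0;0.001 0.046 0.0372 0 3.3 -2.9 0;0.001 0.0538 0.0478 0 4.1 -3.6 0'
python3 - <<'E'
from kin import *
p,R=tcp_from_lip([.615,-.057,.085],0,0); d,w=rel(p,R)
E
```

```text
time_s: 11.22
position: [0.5546, 0.1029, 0.1476]
tcp_rot: [[0.997, -0.05, -0.057], [-0.076, -0.667, -0.741], [-0.001, 0.743, -0.669]]
force: [-0.7, -1.4, -3.3]
opening: 0.135
shift mm [-5.2 30.4 49.6] rotvec [-0.01  3.27 -2.85] n 0.9
```

```bash
python3 -m jog '-0.001 0.0064 0.0104 0 0.7 -0.6 0;-0.002 0.0122 0.0198 0 1.3 -1.1 0;-0.003 0.0173 0.0283 0 1.9 -1.6 0;-0.0037 0.0219 0.0357 0 2.3 -2 0;-0.0044 0.0255 0.0417 0 2.7 -2.4 0;-0.0048 0.0283 0.0461 0 3 -2.6 0;-0.0051 0.0298 0.0486 0 3.2 -2.8 0;-0.0052 0.0304 0.0496 0 3.3 -2.85 0'
cat > ov2.py <<'E'
import sys
from kin import *
tag=sys.argv[1]; l,e,o=lip_now(); s=read_state()
print("lip",l.round(4),"ypr",e.round(1),"j",s['joint_positions'].round(0),"t",s['time_s'],"F",s['force'].round(1))
F=Ro.from_euler('ZYX',e,degrees=True).as_matrix()
for n,crop in [("top",(260,90,450,230)),("side",(170,130,430,300))]:
    im,d=capture(n); np.savez(f"{n}_{tag}.npz",im=im,d=d); im=im[:,:,::-1].copy()
    k=4 if n=="top" else 3
    im=cv2.resize(im[crop[1]:crop[3],crop[0]:crop[2]],None,fx=k,fy=k,interpolation=cv2.INTER_CUBIC)
    P=np.c_[FORK,np.full(8,.004)]@F.T+o
    u=(proj(n,P)-np.array(crop[:2]))*k
    cv2.polylines(im,[np.round(u).astype(np.int32)],True,(0,0,255),1)
    cv2.imwrite(f"pics/{tag}_{n}.png",im)
E
python3 ov2.py mat1
```

```text
time_s: 12.22
position: [0.5452, 0.0473, 0.1369]
tcp_rot: [[1.0, -0.0, -0.0], [-0.0, -0.669, -0.743], [0.0, 0.743, -0.669]]
force: [-0.0, 1.0, -2.4]
opening: 0.136
lip [ 0.615  -0.056   0.0849] ypr [-0. -0.  0.] j [ 15.  44.  93. -50.  69.  45.] t 12.225 F [-0.   1.  -2.4]
```

View pics/mat1_top.png

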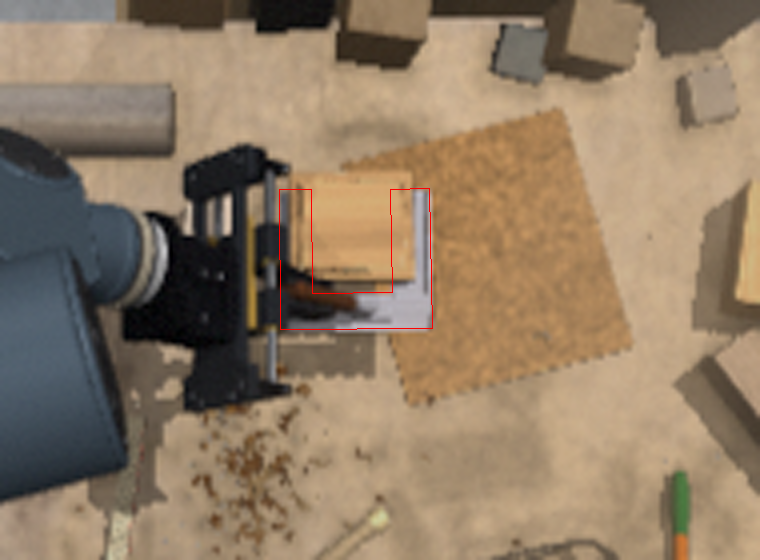

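View pics/mat1_side.png

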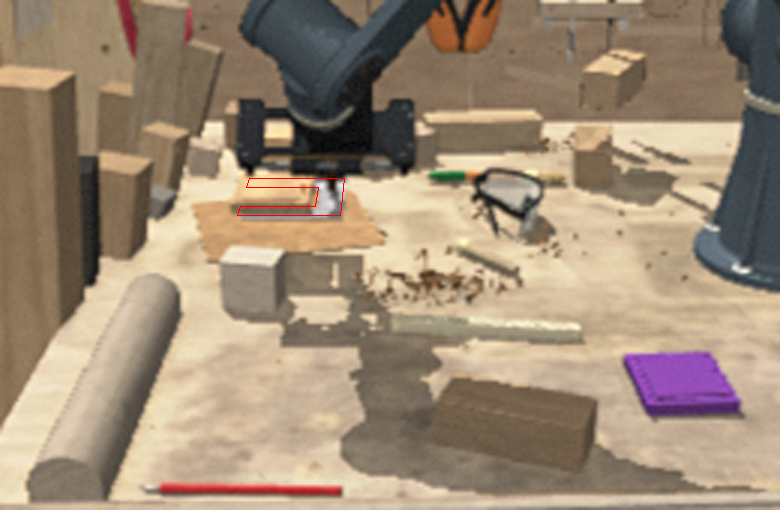

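Run:
```python
from kin import *
print(proj("top",[.615,-.112,.003]))
z=np.load("top_mat1.npz"); W=cloud("top",z['d'])
l,e,o=lip_now(); L=(W-o)*1000
m=(L[...,2]>12)&(L[...,2]<28)&(abs(L[...,0]-50)<70)&(abs(L[...,1])<65)
P=L[m]; print(len(P),np.percentile(P,[1,50,99],axis=0).round(1))
hsv=cv2.cvtColor(z['im'],cv2.COLOR_RGB2HSV); m&=hsv[...,1]>70; P=L[m]
print(cv2.minAreaRect(P[:,:2].astype(np.float32)))
for n in (.4,.3,.2,.1): pass
print("descend"); p,R=tcp_from_lip([.615,-.057,.025],0,0); rel(p,R)
```

```text
[[381.34036385 153.17978088]]
843 [[-16.9 -47.9  13.1]
 [ 53.    0.   19.9]
 [ 98.4  50.9  26.7]]
((53.91987991333008, 1.450927734375), (99.41950988769531, 90.73892211914062), 89.72954559326172)
descend
shift mm [ -0.1 -43.8  40.9] rotvec [-0.01  0.01 -0.02] n 1.0
```

```bash
python3 -m jog '0 -0.0013 0.0012 0 0 0 0;0 -0.0044 0.0041 0 0 0 0;0 -0.0096 0.009 0 0 0 0;0 -0.0175 0.0164 0 0 0 0;0 -0.0263 0.0245 0 0 0 0;0 -0.0342 0.032 0 0 0 0;0 -0.0394 0.037 0 0 0 0;0 -0.0438 0.041 0 0 0 0'
python3 - <<'E'
from kin import *
l,e,o=lip_now(); print(l,e)
L=[.615,-.057,.025]
s=read_state(); p0,R0=s['position'],s['tcp_rot']
for roll in (2,5,9,13,17,21,25,29):
    p,R=tcp_from_lip(L,0,roll); d=R0.T@(p-p0); w=Ro.from_matrix(R0.T@R).as_rotvec(degrees=True); print(roll,(d*1000).round(1),w.round(1))
E
```

```text
time_s: 13.32
position: [0.5451, 0.0461, 0.0764]
tcp_rot: [[1.0, -0.0, -0.001], [-0.001, -0.669, -0.743], [-0.0, 0.743, -0.669]]
force: [0.4, -0.9, -2.7]
opening: 0.139
[ 0.61492783 -0.05721919  0.02434892] [-0.02978581  0.01166609  0.00176605]
2 [ 0.   4.3 -1.6] [ 2.  0. -0.]
5 [ 0.  10.2 -2.8] [ 5.  0. -0.]
9 [ 0.  18.2 -4. ] [ 9.  0. -0.]
13 [ 0.  26.2 -4.6] [13.  0. -0.]
17 [ 0.  34.3 -4.6] [17.  0. -0.]
21 [ 0.  42.4 -4.1] [21.  0. -0.]
25 [ 0.  50.3 -3. ] [25.  0. -0.]
29 [ 0.  58.3 -1.4] [29.  0. -0.]
```

```bash
python3 -m jog '0 0.0043 -0.0016 2 0 0 0;0 0.0102 -0.0028 5 0 0 0;0 0.0182 -0.004 9 0 0 0;0 0.0262 -0.0046 13 0 0 0;0 0.0343 -0.0046 17 0 0 0;0 0.0424 -0.0041 21 0 0 0;0 0.0503 -0.003 25 0 0 0;0 0.0583 -0.0014 29 0 0 0'
cat > nx.py <<'E'
import sys
from kin import *
L=[.615,-.057,.025]
s=read_state(); p0,R0=s['position'],s['tcp_rot']; print(lip_now()[:2])
for roll in map(float,sys.argv[1:]):
    p,R=tcp_from_lip(L,0,roll); d=R0.T@(p-p0); w=Ro.from_matrix(R0.T@R).as_rotvec(degrees=True); print(roll,(d*1000).round(1),w.round(1))
E
python3 nx.py 33 37 41 45 49 53 57 60
```

```text
time_s: 14.32
position: [0.5448, 0.0074, 0.1228]
tcp_rot: [[1.0, -0.001, 0.001], [-0.0, -0.946, -0.324], [0.001, 0.324, -0.946]]
force: [0.1, -0.2, -3.2]
opening: 0.134
(array([ 0.61471396, -0.05758053,  0.02723061]), array([-2.81250412e-02, -4.95926353e-02,  2.90968516e+01]))
33.0 [0.3 6.4 0.1] [ 3.9 -0.  -0. ]
37.0 [ 0.3 14.4 -1.3] [ 7.9 -0.  -0. ]
41.0 [ 0.4 22.4 -2. ] [11.9 -0.  -0. ]
45.0 [ 0.4 30.5 -2.2] [15.9 -0.  -0. ]
49.0 [ 0.4 38.6 -1.8] [19.9 -0.  -0. ]
53.0 [ 0.4 46.6 -0.9] [23.9 -0.  -0. ]
57.0 [ 0.4 54.5  0.6] [27.9 -0.  -0. ]
60.0 [ 0.4 60.4  2.1] [30.9 -0.  -0. ]
```

```bash
python3 -m jog '0 0.0064 0 4 0 0 0;0 0.0144 -0.0013 8 0 0 0;0 0.0224 -0.002 12 0 0 0;0 0.0305 -0.0022 16 0 0 0;0 0.0386 -0.0018 20 0 0 0;0 0.0466 -0.0009 24 0 0 0;0 0.0545 0.0006 28 0 0 0;0 0.0604 0.0021 31 0 0 0'; python3 nx.py 63 66 69 72 75 78 80 82; python3 ov2.py r60
```

```text
time_s: 15.32
position: [0.5445, -0.0509, 0.1402]
tcp_rot: [[1.0, 0.0, 0.001], [-0.0, -0.978, 0.208], [0.001, -0.208, -0.978]]
force: [-0.1, -0.5, -2.0]
opening: 0.139
(array([ 0.61451339, -0.05742035,  0.02478447]), array([-1.64749946e-03, -4.53274340e-02,  6.00325839e+01]))
63.0 [ 0.6  5.4 -1.6] [ 3. -0.  0.]
66.0 [ 0.6 11.3 -2.7] [ 6. -0.  0.]
69.0 [ 0.6 17.3 -3.6] [ 9. -0.  0.]
72.0 [ 0.6 23.3 -4.1] [12. -0.  0.]
75.0 [ 0.6 29.4 -4.3] [15. -0.  0.]
78.0 [ 0.6 35.4 -4.1] [18. -0.  0.]
80.0 [ 0.6 39.5 -3.9] [20. -0.  0.]
82.0 [ 0.6 43.5 -3.5] [22. -0.  0.]
lip [ 0.6145 -0.0574  0.0248] ypr [-0. -0. 60.] j [-23.  34.  98.  14.  54. -32.] t 15.325 F [-0.1 -0.5 -2. ]
```

View pics/r60_side.png

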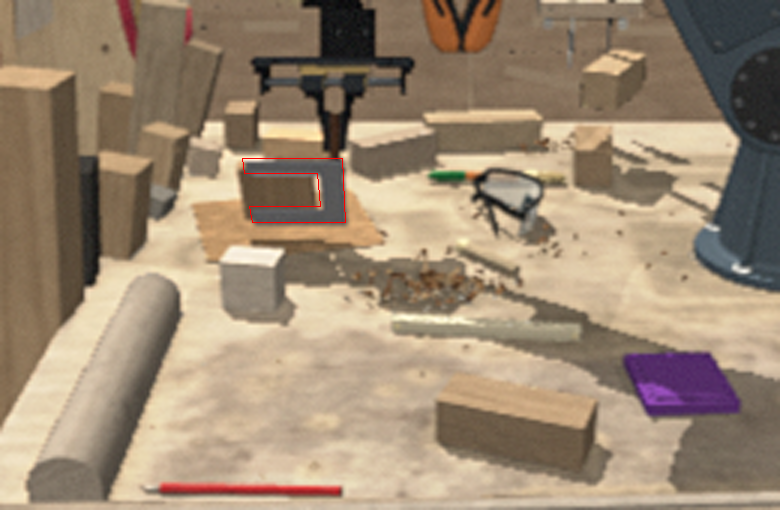

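View pics/r60_top.png

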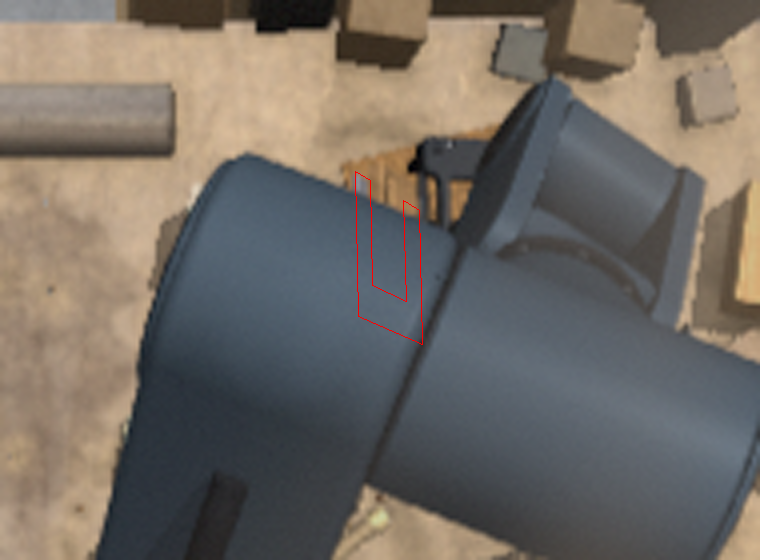

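```bash
python3 -m jog '0 0.0054 -0.0016 3 0 0 0;0 0.0113 -0.0027 6 0 0 0;0 0.0173 -0.0036 9 0 0 0;0 0.0233 -0.0041 12 0 0 0;0 0.0294 -0.0043 15 0 0 0;0 0.0354 -0.0041 18 0 0 0;0 0.0395 -0.0039 20 0 0 0;0 0.0435 -0.0035 22 0 0 0'; python3 nx.py 83 85 86 88 89.5 91 92.5 94
python3 - <<'E'
from h import *
im,d=capture("side"); cv2.imwrite("pics/r82.png",cv2.resize(im[130:260,170:350,::-1],None,fx=4,fy=4))
im,d=capture("wrist"); cv2.imwrite("pics/r82w.png",im[:,:,::-1])
E
```

```text
time_s: 16.42
position: [0.5449, -0.0928, 0.1335]
tcp_rot: [[1.0, 0.0, -0.0], [0.0, -0.829, 0.56], [0.0, -0.56, -0.829]]
force: [-0.4, -1.0, -2.6]
opening: 0.133
(array([ 0.6147843 , -0.05561176,  0.02405115]), array([ 2.43338799e-02, -6.48158498e-03,  8.20352280e+01]))
83.0 [ 0.2  2.5 -2.1] [1. 0. 0.]
85.0 [ 0.2  6.4 -3. ] [3. 0. 0.]
86.0 [ 0.2  8.4 -3.4] [4. 0. 0.]
88.0 [ 0.2 12.3 -4.1] [6. 0. 0.]
89.5 [ 0.2 15.3 -4.6] [7.5 0.  0. ]
91.0 [ 0.2 18.3 -4.9] [9. 0. 0.]
92.5 [ 0.2 21.4 -5.2] [10.5  0.   0. ]
94.0 [ 0.2 24.4 -5.4] [12.  0.  0.]
```

View pics/r82.png

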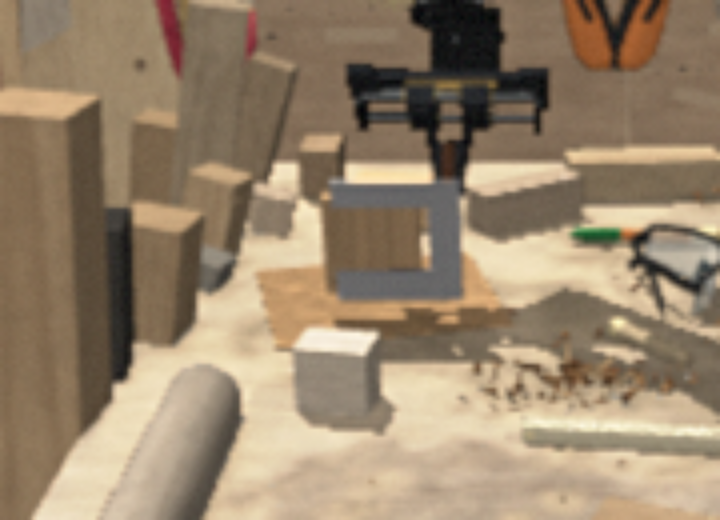

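View pics/r82w.png

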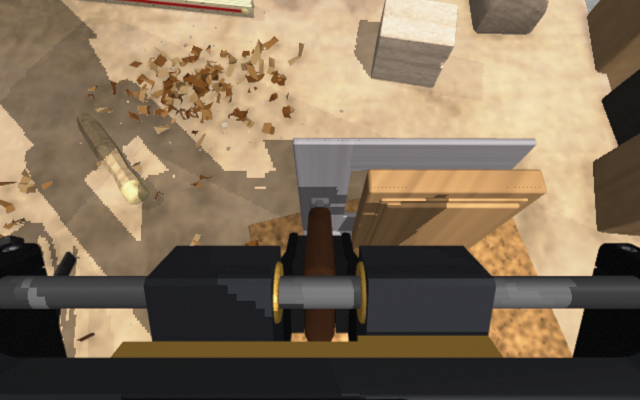

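```bash
python3 -m jog '0 0.0025 -0.0015 1 0 0 0;0 0.0064 -0.003 3 0 0 0;0 0.0084 -0.0034 4 0 0 0;0 0.0123 -0.0041 6 0 0 0;0 0.0153 -0.0046 7.5 0 0 0;0 0.0153 -0.0046 7.5 0 0 0;0 0.0153 -0.0046 7.5 0 0 0'; python3 nx.py 90.5 91.5 92.5 93.5 94.5 95.5
python3 - <<'E'
from h import *
im,d=capture("wrist"); cv2.imwrite("pics/r89w.png",im[:,:,::-1])
E
```

```text
time_s: 17.4
position: [0.545, -0.1081, 0.1285]
tcp_rot: [[1.0, -0.001, 0.0], [-0.001, -0.749, 0.663], [-0.0, -0.663, -0.749]]
force: [-0.0, -0.5, -2.5]
opening: 0.138
(array([ 0.61486187, -0.05695243,  0.0247815 ]), array([-3.60528306e-02,  6.94519354e-03,  8.95311111e+01]))
90.5 [ 0.2  1.8 -0.7] [ 1. -0. -0.]
91.5 [ 0.2  3.8 -1.2] [ 2. -0. -0.]
92.5 [ 0.2  5.7 -1.6] [ 3. -0. -0.]
93.5 [ 0.2  7.7 -2.1] [ 4. -0. -0.]
94.5 [ 0.2  9.7 -2.4] [ 5. -0. -0.]
95.5 [ 0.2 11.7 -2.8] [ 6. -0. -0.]
```

View pics/r89w.png

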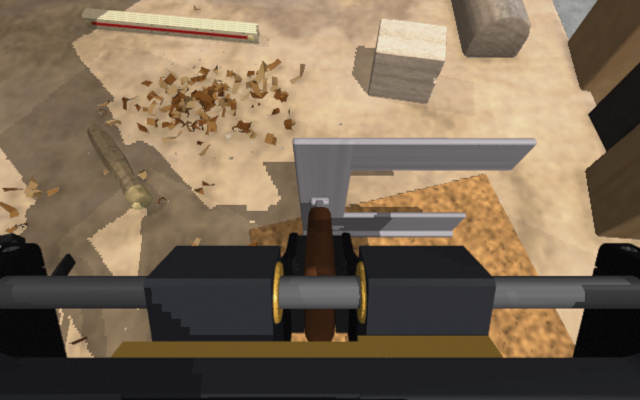

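The panel has gone off the fork. I'll check where it landed.

```bash
python3 -m jog '0 0 0 0 0 0 0;0 0 0 0 0 0 0'
python3 - <<'E'
from h import *
im,d=capture("side"); cv2.imwrite("pics/tip_s.png",cv2.resize(im[130:260,170:350,::-1],None,fx=4,fy=4))
im,d=capture("top"); cv2.imwrite("pics/tip_t.png",cv2.resize(im[90:230,260:450,::-1],None,fx=4,fy=4))
E
```

```text
time_s: 17.7
position: [0.5451, -0.1079, 0.1287]
tcp_rot: [[1.0, 0.0, 0.0], [-0.0, -0.749, 0.663], [0.0, -0.663, -0.749]]
force: [-1.3, -0.8, -1.6]
opening: 0.136
```

View pics/tip_s.png

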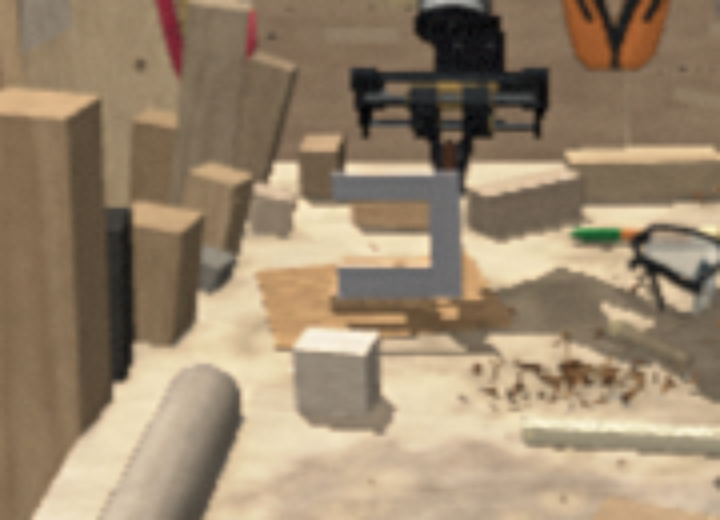

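View pics/tip_t.png

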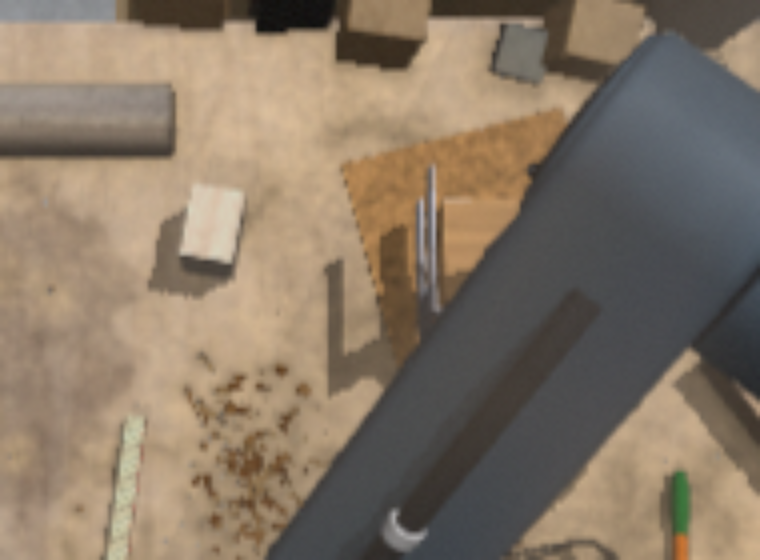

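Run:
```python
from kin import *
s=read_state(); p0,R0=s['position'],s['tcp_rot']; q=s['joint_positions']
print("W1 shift", R0.T@np.array([0,.03,.1]))
p1=p0+[0,.03,.1]
p2,R2=tcp_from_fork([.56,.2,.12],-10,0)
print("p2",p2)
w=Ro.from_matrix(R0.T@R2).as_rotvec(degrees=True); d=R0.T@(p2-p1)
print("W2 from W1: shift",d.round(4),"rot",w.round(1))
for f in np.linspace(0,1,11):
    R=R0@Ro.from_rotvec(f*w,degrees=True).as_matrix(); p=p1+f*(p2-p1)
    qn,e=ik(p,R,q); print(f.round(1),qn.round(0),round(e,4),"step",np.abs(qn-q).max().round(0)); q=qn
```

```text
W1 shift [ 2.17820506e-05 -8.87298515e-02 -5.50182968e-02]
p2 [0.55217246 0.24128159 0.18      ]
W2 from W1: shift [ 0.007  -0.2069  0.248 ] rot [-89.3  -0.6  11.1]
0.0 [-37.  35.  89.  32.  85. -48.] 0.0 step 9.0
0.1 [-31.  31.  92.  28.  77. -42.] 0.0 step 8.0
0.2 [-25.  29.  94.  23.  70. -33.] 0.0 step 9.0
0.3 [-17.  28.  94.  15.  64. -22.] 0.0 step 11.0
0.4 [-9. 27. 94.  6. 61. -9.] 0.0 step 13.0
0.5 [-1. 29. 93. -4. 61.  5.] 0.0 step 14.0
0.6 [  6.  31.  90. -13.  64.  18.] 0.0 step 13.0
0.7 [ 13.  34.  86. -21.  70.  29.] 0.0 step 11.0
0.8 [ 19.  39.  81. -27.  77.  37.] 0.0 step 8.0
0.9 [ 24.  44.  76. -31.  86.  43.] 0.0 step 9.0
1.0 [ 29.  49.  70. -36.  95.  47.] 0.0 step 9.0
```

```bash
python3 -m jog '0 -0.009 -0.0055 0 0 0 0;0 -0.022 -0.014 0 0 0 0;0 -0.04 -0.025 0 0 0 0;0 -0.058 -0.036 0 0 0 0;0 -0.075 -0.046 0 0 0 0;0 -0.085 -0.053 0 0 0 0;0 -0.0887 -0.055 0 0 0 0'; python3 -m jog '0 -0.008 0.01 -4 0 0.5 0;0.001 -0.022 0.027 -10 0 1.2 0;0.001 -0.041 0.05 -18 -0.1 2.2 0;0.002 -0.06 0.072 -26 -0.2 3.2 0;0.002 -0.079 0.095 -34 -0.2 4.2 0;0.003 -0.097 0.117 -42 -0.3 5.2 0;0.003 -0.116 0.139 -50 -0.3 6.2 0;0.004 -0.134 0.161 -58 -0.4 7.2 0'
python3 - <<'E'
from kin import *
print(lip_now())
p2,R2=tcp_from_fork([.56,.2,.12],-10,0); rel(p2,R2)
E
```

```text
time_s: 18.68
position: [0.5452, -0.0781, 0.2294]
tcp_rot: [[1.0, 0.001, 0.001], [-0.0, -0.75, 0.662], [0.001, -0.662, -0.75]]
force: [-0.7, -0.5, -1.9]
opening: 0.138
time_s: 19.68
position: [0.5484, 0.13, 0.1965]
tcp_rot: [[0.992, -0.103, -0.066], [-0.118, -0.951, -0.285], [-0.033, 0.291, -0.956]]
force: [0.5, 0.2, -2.5]
opening: 0.135
(array([0.6073066 , 0.06092356, 0.09636673]), array([-6.78166621,  1.89546265, 31.09719908]), array([0.56054136, 0.12583469, 0.12437669]))
shift mm [  -8.9 -111.1  -16.2] rotvec [-31.03  -0.13   3.78] n 2.9
```

```bash
python3 -m jog '-0.002 -0.028 -0.004 -8 0 1 0;-0.004 -0.056 -0.008 -16 0 2 0;-0.007 -0.083 -0.012 -24 -0.1 2.9 0;-0.0085 -0.103 -0.015 -29 -0.1 3.5 0;-0.0089 -0.111 -0.0162 -31 -0.1 3.8 0;-0.0089 -0.111 -0.0162 -31 -0.1 3.8 0'
python3 - <<'E'
from kin import *
print(lip_now())
p2,R2=tcp_from_fork([.5643,.3154,.03],-19.1,0); rel(p2,R2)
for n in ("top","side"):
    im,d=capture(n); cv2.imwrite(f"pics/ret_{n}.png",im[:,:,::-1]); np.savez(f"{n}_ret.npz",im=im,d=d)
E
```

```text
time_s: 20.42
position: [0.5518, 0.2413, 0.1785]
tcp_rot: [[0.985, -0.113, -0.128], [-0.171, -0.663, -0.729], [-0.002, 0.74, -0.673]]
force: [-1.1, 0.1, -2.4]
opening: 0.134
(array([0.6028907 , 0.12781921, 0.12581814]), array([-9.85946322,  0.13987328,  0.26134487]), array([0.55964962, 0.20033023, 0.11824444]))
shift mm [  -8.5 -143.7  -26.6] rotvec [-0.25 -6.76  6.3 ] n 2.3
```

View pics/ret_top.png

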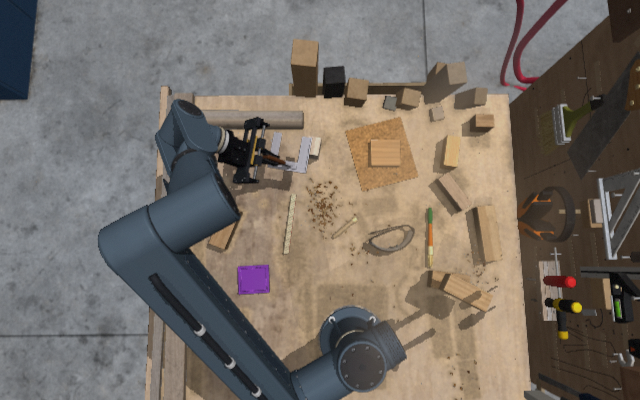

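View pics/ret_side.png

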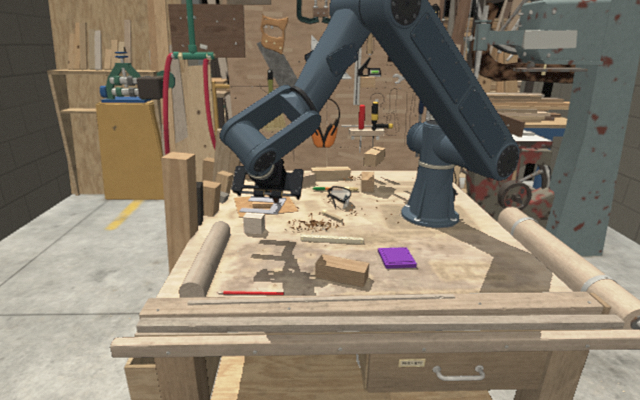

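```bash
python3 -m jog '-0.001 -0.013 -0.012 0 -1 1 0;-0.003 -0.03 -0.028 0 -2.4 2.2 0;-0.005 -0.048 -0.045 0 -3.8 3.5 0;-0.007 -0.066 -0.062 0 -5.2 4.8 0;-0.008 -0.08 -0.075 -0.2 -6.4 6 0;-0.0085 -0.0843 -0.08 -0.25 -6.8 6.3 0;-0.0085 -0.0843 -0.08 -0.25 -6.8 6.3 0'
python3 - <<'E'
from kin import *
print(lip_now()[1:])
p2,R2=tcp_from_fork([.5643,.3154,.008],-19.1,0); rel(p2,R2)
E
```

```text
time_s: 21.4
position: [0.5645, 0.3551, 0.1724]
tcp_rot: [[0.944, -0.222, -0.243], [-0.329, -0.632, -0.702], [0.003, 0.743, -0.67]]
force: [-0.3, -0.8, -1.5]
opening: 0.135
(array([-19.21286595,  -0.16717629,   0.04075848]), array([0.56580925, 0.31310489, 0.11241338]))
shift mm [ -2.4 -78.7  68.7] rotvec [-0.04 -0.03 -0.2 ] n 1.7
```

```bash
python3 -m jog '0 -0.01 0.009 0 0 0 0;-0.001 -0.024 0.021 0 0 0 0;-0.001 -0.04 0.035 0 0 0 0;-0.002 -0.056 0.049 0 0 -0.1 0;-0.002 -0.068 0.06 0 0 -0.1 0;-0.002 -0.076 0.066 0 0 -0.2 0;-0.0024 -0.0787 0.0687 0 0 -0.2 0;-0.0024 -0.0787 0.0687 0 0 -0.2 0'
python3 - <<'E'
from kin import *
print(lip_now()[1:])
p2,R2=tcp_from_fork([.5643,.3154,.00],-19.1,0); rel(p2,R2)
E
python3 ov.py pd
```

```text
time_s: 22.4
position: [0.563, 0.3582, 0.0679]
tcp_rot: [[0.945, -0.219, -0.242], [-0.326, -0.633, -0.702], [0.001, 0.743, -0.67]]
force: [0.6, 0.1, -1.9]
opening: 0.134
(array([-19.04370243,  -0.04135455,   0.04832428]), array([0.56430756, 0.31627617, 0.00786413]))
shift mm [ 0.4 -5.3  5.9] rotvec [-0.05 -0.07  0.01] n 0.1
fork origin [0.5643 0.3163 0.0079] yaw,pitch,roll [-19.04  -0.04   0.05]
panel centre in fork:  [ 122.2 -158.6   50.2] joints [ 34.  64.  51. -28. 105.  56.] t 22.4
```

View pics/pd_side.png

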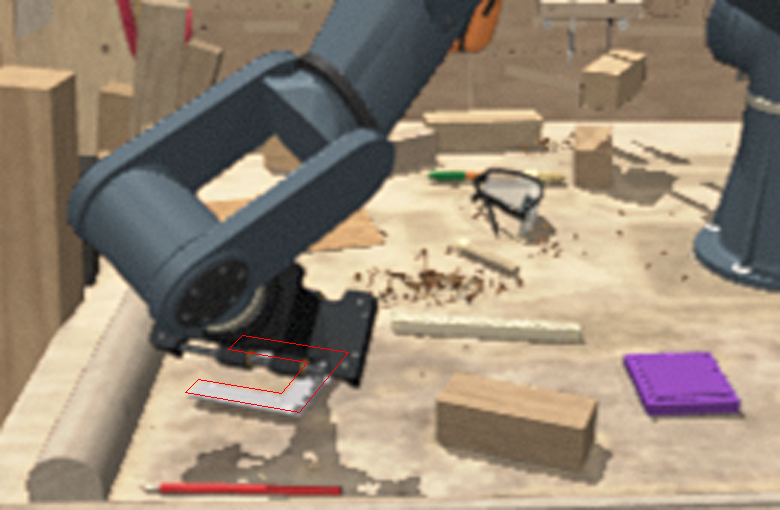

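```bash
python3 -m jog '0 -0.0015 0.0013 0 0 0 0;0 -0.003 0.0027 0 0 0 0;0 -0.0045 0.004 0 0 0 0;0 -0.0056 0.005 0 0 0 0;0 -0.0056 0.005 0 0 0 0'
python3 - <<'E'
from kin import *
print(lip_now()[1:],read_state()['force'])
E
```

```text
time_s: 23.12
position: [0.5628, 0.3581, 0.0601]
tcp_rot: [[0.945, -0.219, -0.242], [-0.326, -0.633, -0.702], [0.0, 0.743, -0.669]]
force: [-0.1, -1.3, -2.2]
opening: 0.136
(array([-1.90478939e+01, -1.76347249e-02,  1.72493729e-02]), array([5.64104332e-01, 3.16091852e-01, 7.08344425e-05])) [-0.06142735 -1.27127781 -2.20094928]
```

```bash
python3 -m jog '0 -0.0004 0.0003 0 0 0 0;0 -0.0008 0.0007 0 0 0 0;0 -0.0008 0.0007 0 0 0 0'; python3 -c "
from h import *
print(read_state()['force'],read_state()['position'])"
```

```text
time_s: 23.5
position: [0.5629, 0.3581, 0.06]
tcp_rot: [[0.945, -0.219, -0.242], [-0.327, -0.632, -0.703], [0.001, 0.743, -0.669]]
force: [-0.0, 0.7, 3.1]
opening: 0.137
[-0.0437351   0.65369758  3.13375413] [0.56288287 0.35810985 0.05998191]
```

The fork is on the bench: the measured force went from -2 N to +3 N. Next I'll open the gripper and withdraw along its own axis.

```bash
python3 -m jog '0 0 0 0 0 0 0.2;0 0 0 0 0 0 0.4;0 0 0 0 0 0 0.6;0 0 0 0 0 0 0.8;0 0 0 0 0 0 1;0 0 0 0 0 0 1;0 0 0 0 0 0 1;0 0 0 0 0 0 1'; python3 -m jog '0 0 0 0 0 0 1;0 0 -0.005 0 0 0 1;0 0 -0.02 0 0 0 1;0 0 -0.045 0 0 0 1;0 0 -0.075 0 0 0 1;0 0 -0.105 0 0 0 1;0 0 -0.12 0 0 0 1;0 0 -0.12 0 0 0 1'
```

```text
time_s: 24.5
position: [0.5629, 0.3582, 0.0591]
tcp_rot: [[0.945, -0.219, -0.242], [-0.326, -0.633, -0.702], [0.0, 0.743, -0.67]]
force: [0.7, 0.5, 0.3]
opening: 0.914
time_s: 25.5
position: [0.5924, 0.4441, 0.141]
tcp_rot: [[0.946, -0.221, -0.239], [-0.325, -0.635, -0.701], [0.003, 0.74, -0.672]]
force: [0.0, -0.1, -0.2]
opening: 1.0
```

```bash
python3 -m jog '0 0.02 -0.02 0 0 0 1;0 0.05 -0.05 0 0 0 1;0 0.08 -0.075 0 0 0 1;0 0.1 -0.09 0 0 0 1;0 0.1 -0.09 0 0 0 1'
python3 - <<'E'
from kin import *
for n in ("top","side"):
    im,d=capture(n); W=cloud(n,d); z0=np.load(f"{n}0.npz")
    c=(180,90,440,300) if n=="top" else (170,160,430,310)
    cv2.imwrite(f"pics/end_{n}.png",cv2.resize(im[c[1]:c[3],c[0]:c[2],::-1],None,fx=3,fy=3))
    m=(W[...,2]>.010)&(W[...,2]<.04)&(abs(W[...,0]-.615)<.1)&(abs(W[...,1]+.112)<.1); P=W[m]
    print(n,len(P),"z",np.percentile(P[:,2],[2,25,50,75,98]).round(4),cv2.minAreaRect((P[:,:2]*1000).astype(np.float32)))
    # plane fit
    T=P[P[:,2]>np.percentile(P[:,2],50)-.004]; A=np.c_[T[:,:2],np.ones(len(T))]; f=np.linalg.lstsq(A,T[:,2],rcond=None)[0]; print("tilt deg",np.degrees(np.arctan(f[:2])))
    for l in ("panel","lifter","prop_block"):
        for r in spot_in(l,n)[:2]: print(l,np.round(r['centre'],3),round(r['score'],2))
    df=(cv2.absdiff(im,z0['im']).max(2)>40).astype(np.uint8)*255
    cv2.imwrite(f"pics/diff_{n}.png",df)
E
```

```text
time_s: 26.12
position: [0.5924, 0.4423, 0.2776]
tcp_rot: [[0.945, -0.223, -0.239], [-0.327, -0.635, -0.7], [0.004, 0.74, -0.673]]
force: [-0.1, -0.2, 0.2]
opening: 0.998
top 785 z [0.0122 0.0181 0.0199 0.0219 0.0252] ((614.0361938476562, -119.55571746826172), (108.4090576171875, 181.1176300048828), 88.5601577758789)
tilt deg [-0.03733349  0.16811795]
panel [ 0.61  -0.122  0.022] 0.77
lifter [0.57  0.318 0.007] 0.75
prop_block [0.618 0.119 0.057] 0.58
side 257 z [0.0112 0.0178 0.0193 0.0203 0.0218] ((604.4797973632812, -113.34466552734375), (103.0949935913086, 114.24922943115234), 84.15705108642578)
tilt deg [ 0.36521011 -0.43335363]
panel [0.201 0.336 0.018] 0.74
panel [ 0.615 -0.097  0.021] 0.72
lifter [0.569 0.342 0.004] 0.61
prop_block [0.628 0.14  0.039] 0.74
```

View pics/end_top.png

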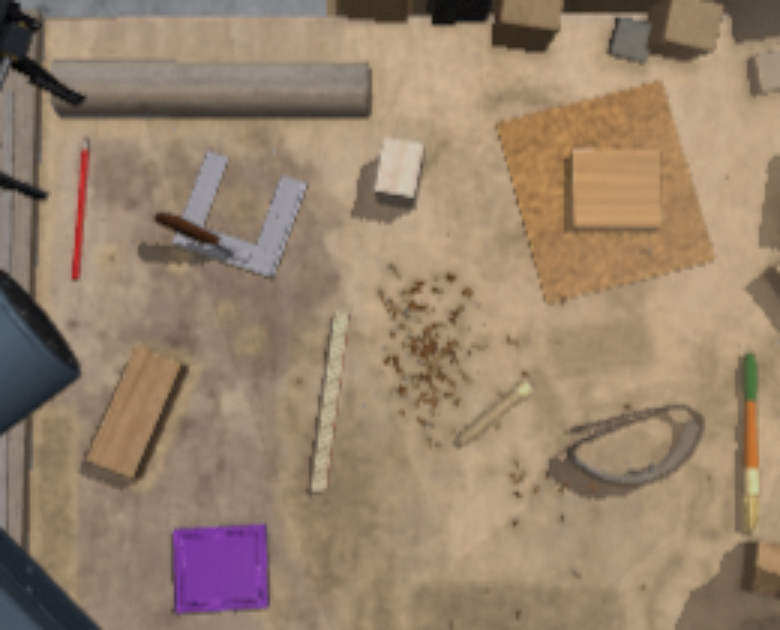

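View pics/end_side.png

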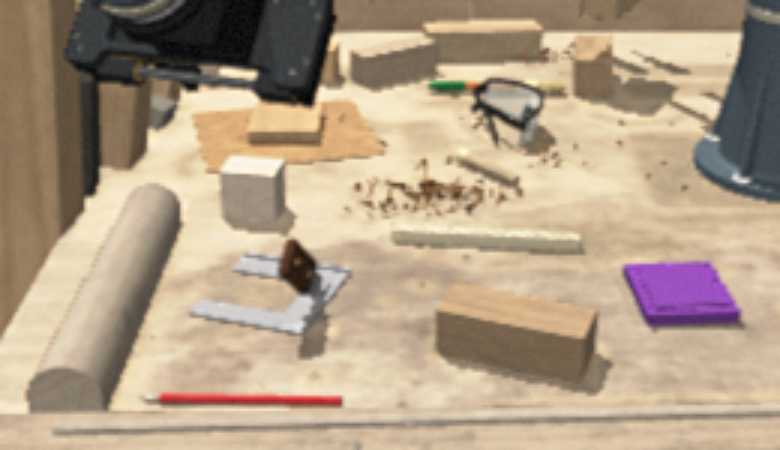

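View pics/diff_side.png

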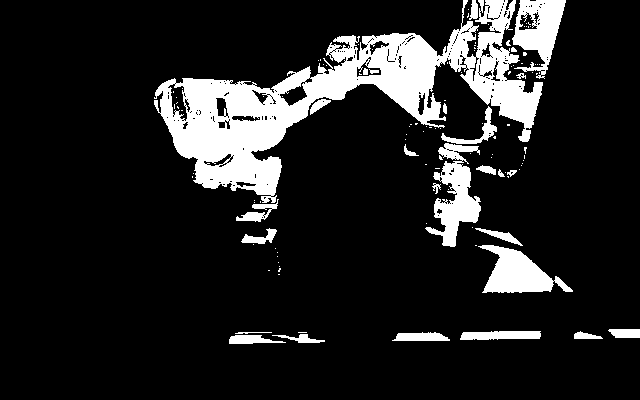

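```bash
python3 -c "
from rig import *
print(read_state()['time_s']); print(hand_in())"
```

```text
26.525
the job is handed in; nothing more can be done
None
```

The panel now lies face down on the cork mat, and the job was handed in at about 26.5 s. I gripped the lifter by its paddle, slid the tines under the panel either side of the block and lifted it straight up. At the mat I rolled the fork slowly to its right with the lip about 22 mm above the cork. The panel tipped off by itself just before 90 degrees.

**What the last checks showed:**
- **Panel:** its plain back is up. The top sits at about 20–21 mm, as it should for 3 mm of mat plus the panel. It is flat within about 0.5 degrees and lies near the middle of the mat.
- **Lifter:** it is flat on its tines in its original place, with the gripper open and withdrawn.
- **Block and other things:** comparing the side view before and after shows no movement of the other things in view. The top view agrees by eye.

**What was less certain:**
- **Panel outline:** my outline of the panel on the mat came out too large from depth noise, so I took its position from the picture and the networks instead.
- **Tip-over:** I did not see the panel fall, only the moments before and after. The last picture before the tip showed a gap of roughly 10 mm between finger and panel, and the force readings taken then showed no contact.

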